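Lay the breakfast board for a boiled egg

ROBOT

A 7-joint arm with a two-finger parallel gripper is mounted at the origin on a cart in front of the work surface, level with it; the furniture and walls round the work are solid. World frame = base frame: x ahead of the robot, y to its left, z up, the work surface at z = 0. Lengths are in m, angles in rad, forces in N, time in s.
With the tool pointing down it reaches from about 0.4 to 0.85 m from the base axis. Payload 4.5 kg.
Tool frame: the origin (TCP) lies where the fingers leave the gripper's body, on its centre line; the fingertips stand 64 mm ahead of it and the grasp point (between the pads) lies 45 mm ahead of it; z points along the fingers, y is the line along which they close (so a half turn about z gives the same grasp; the last joint's range is limited). The gripper opens to 88 mm and grips with 3 to 60 N. Pads are 18 mm wide; open, the fingers measure 123 mm over their backs; the gripper's body (75 mm by 187 mm) begins 45 mm behind the grasp point.
Start: joints at [1.358, 0.689, -0.195, 1.565, 0.157, 0.902, -0.215], TCP at [0.153, -0.606, 0.303] pointing down, gripper open.
Joint ranges: [-3.01, 3.01], [-0.46, 2.08], [-1.47, 1.51], [0.13, 2.56], [-1, 4.14], [0.04, 2.09], [-2.66, 2.66]. Speed limits (rad/s): [2.57, 2.57, 3.14, 3.14, 3.14, 3.14, 3.14].

INTERFACE

Orientations are given as a unit quaternion [x, y, z, w].
In Python, from plant import r gives the robot as it stands.
- The arm moves only by the tool play_rows, never from a script. Its arguments are lists of equal length, an entry for each row: "translation": the shift along the tool's x, y, z in m, a list of three; "delta_rot": the turn, a rotation vector about the tool's x, y, z in degrees, a list of three; "grip": the opening, from -1 (shut) to 1 (fully open). In form: {"translation": [[x, y, z], ...], "delta_rot": [[rx, ry, rz], ...], "grip": [grip, ...]}. A call has 1 to 20 rows; each row shifts and turns the commanded pose from where the row before left it, along the tool's axes as they then stand; what a row does not reach is not made up. A row lasts 1/8 s, in which the tool goes at most 62.5 mm and 10.7 degrees, less where a joint would pass 70% of its speed; a pose out of reach is approached as far as the arm can. A call with a gripper value outside its range is refused whole. The fingers move at their own pace and stop on an object; "squeeze" is the grip in N (left out, the last holds). Time passes only in rows, so rows that do not move let the fingers close. It gives the time, the measured TCP pose, the force, the opening and the grip force at its end, in the units of the state.
- r.get_state(): the state, without advancing time (a new reading comes with each control period).
- r.snapshot(name): name is "scene" or "top" or "wrist"; returns the picture (384x512x3 uint8, blue, green, red); there is no depth.
- r.get_calibration(name): a dict with "intrinsics" (3x3 intrinsics, pixels), "k1" (the pictures are not rectified: a ray, as slopes to the right and down, at radius r is drawn at 1 + k1 r^2 times it, then the intrinsics apply), "eye" and "rotation" of the camera in the world. Camera axes: x right, y up, looking along -z (the intrinsics and any distortion apply to the point x, -y, -z); pixel columns grow to the right and rows downward; lengths in m; the calibration is good to about 2 mm. A picture is of the moment at which its call begins: read the wrist's pose just before it. get_calibration takes no time and is no camera call; for the wrist camera it gives the pose at the moment of the call.
- r.finish_job(): hands the job in; it is judged then, once.
Trained networks look in the newest picture that a camera, given by its name, has taken for a name from the list of things; names that differ only in an ending like _2 or _b are one class to them, and where a whole thing is asked for, a point or a joint stands for the part that bears it (a point fixed in the world has none). Each returns a list of dicts, best first, with "confidence" (0 to 1); they miss things now and then, are a little off and sometimes report something else, mostly with a low value. They report only what shows in the picture. A call takes as long as a camera call. They do not tell look-alikes from the thing itself.
- r.look_for(camera, target): "point" ([x, y, z] in m, in world coordinates, good to about 4 mm: the middle of the surface that is visible of it).
- r.silhouettes(camera, target): "pixels" (384x512 bool, what is visible of it).
The state is a dict: "clock": time; "q": joint angles; "qd": joint speeds; "joint_torque": joint torques, N m; "tool_pos": TCP position; "eef_rot": TCP orientation; "contact_force": force on the tool from outside, world axes, zero at the start; "moment": the same for the moment, N m; "opening": opening from 0.0 (shut) to 1.0 (fully open); "finger_force": force on a finger pad.
Only numpy, scipy, OpenCV 4.12 (cv2) and the standard library are available. Lean on these libraries where they do the work, as an engineer would, in place of code of your own. Each camera call takes 0.05 s, during which the arm holds its last target. There are 200 camera calls.

TASK

Lay the wooden breakfast board for a boiled egg: stand the blue egg cup in the round hollow at the middle of the board, with the pepper mill in the round hollow to its left and the jam jar in the square hollow to its right, and lay the teaspoon lengthwise in the middle of the long hollow at the right end of the board (use the mill and the jar standing out on the right of the worktop, not the store along the back wall). Sit the boiled egg from the egg cooker upright in the egg cup, blunt end down as it stands now. Do not drop the egg or knock over the mill or the jar, and leave the larger spoon where it lies.

Things in the scene. Friction and masses are not known exactly. Their poses are not given: they have to be found in the camera images.
- board: Pale wooden board, fixed, 382 (y) x 180 (x) x 18 mm. Origin: centre of underside; +x away from the robot, +y to its left. Top at z = 18 mm. Four grey felt-lined hollows on the line x = 0, 8 mm deep (floor z = 10 mm): two round, 76 mm across, centred at y = +136 (left) and +46 mm (middle), a square one, 80 mm wide, at y = -46 mm, a long one, 150 (x) x 76 (y) mm, at y = -136 mm.
- egg_cup: Blue glazed egg cup, a plain straight beaker: 48 mm high, 52 mm across at the rim, about 49 mm across below; 120 g. The mouth is a round pocket 41 mm wide and 20 mm deep. Origin: centre of its underside, z up. Stands on the worktop at the start.
- egg: Brown hard egg, 44 mm across, 57 mm tall, 60 g, upright with its blunt end down in one of the cooker's three seats. Origin: bottom of the blunt end; z runs up the egg; widest 25 mm above the origin. In its seat or in the cup it sinks about 15 mm below the rim, so its widest part is about 10 mm above the rim.
- egg_cooker: Egg cooker, lid off, fixed: round silver base with black top plate, 130 mm across, 52 mm high, two black lugs and a black knob on its side, three grey ring-shaped seats (52 mm outside, 18 mm high, rims at z = 70 mm) 31 mm from its centre, 120 degrees apart. Only one seat holds an egg. Origin: centre of its underside.
- pepper_mill: Dark brown wooden pepper mill, 170 mm tall, 58 mm across at the foot; its head, from 123 to 159 mm height, is round and 49 mm across at its widest, 140 mm up, with a small metal knob on top; 180 g. Origin: centre of its underside, z up. Starts to the right of the board (one like it at the far left by the wall is not meant).
- jam_jar: Jam jar, pink, with a green screw lid (fixed on), 99 mm tall, 450 g. Its body is a rounded square, 64 mm across the flats, 77 mm across the corners: grip it across two flats, whose normals are its x and y axes. Lid round, 62 mm across, from 88 mm up. Origin: centre of its underside, z up. Starts to the right of the board (one like it at the far left by the wall is not meant).
- teaspoon: Small metal teaspoon, 139 mm long (its x), 20 g, lying flat, bowl up. Origin: middle of its underside, +x towards the bowl, z up. The bowl is widest (30 mm) at x = +50 mm, its rim 8 mm up: grip it there across the rim, fingers closing along y and tips low; the thin arched handle is slippery to grip.
- dessert_spoon: The larger metal spoon, 188 mm long, 39 mm wide, lying on the worktop behind the board; stays there. Origin: middle of its underside.
Mind the look-alikes: they are no part of the job. Leave any red or yellow look-alike of the jam_jar alone. Several things have the shape of the egg_cup; the one meant has the colours described above.

How it is judged:
By the outcome, as a careful person would: the job done as asked, in the order asked, and still so for the second after the job is handed in, with the robot touching nothing.
It also fails if it takes over 141 s, if anything falls off the work surface, if the arm or the gripper's body presses on something with over 40 N, if the wrist force passes 120 N, or if a joint passes its speed limit or range.

## Working session

There is one attempt and no reset: what is moved stays moved. The work goes in short steps, Python scripts to look and compute and a tool call to move; the robot and the scene stay as the last step left them, time stands still between calls to the robot, and variables do not carry over. Pictures are saved under pics/ and viewed, at most 14 in all, crops included, and the job is handed in when it is done.

Besides the shell and the picture viewer there is one more tool, called after "Request:" as name(argument=value, ...) on one line, values as JSON. play_rows: Moves the arm, as the interface text tells. Its arguments: {"type":"object","properties":{"translation":{"type":"array","items":{"type":"array","items":{"type":"number"}}},"delta_rot":{"type":"array","items":{"type":"array","items":{"type":"number"}}},"grip":{"type":"array","items":{"type":"number"}},"squeeze":{"type":"number"}},"required":["translation","delta_rot","grip"]}

```bash
ls; mkdir -p pics
cat > h.py <<'E'
import numpy as np, cv2
from scipy.spatial.transform import Rotation as R
from plant import r
def ray(cal,u,v):
    K=np.array(cal["intrinsics"]);d=np.array([(u-K[0,2])/K[0,0],(v-K[1,2])/K[1,1]])
    s=d.copy()
    for _ in range(20): s=d/(1+cal["k1"]*(s@s))
    return np.array(cal["eye"]),np.array(cal["rotation"]).reshape(3,3)@np.array([s[0],-s[1],-1])
def onz(cal,u,v,z):
    e,d=ray(cal,u,v); return e+d*(z-e[2])/d[2]
def proj(cal,p):
    c=np.array(cal["rotation"]).reshape(3,3).T@(np.array(p)-np.array(cal["eye"]))
    s=np.array([c[0],-c[1]])/-c[2]; s=s*(1+cal["k1"]*(s@s));K=np.array(cal["intrinsics"])
    return K[:2,:2]@s+K[:2,2]
E
python3 - <<'E'
from h import *
for n in("scene","top"):
    im=r.snapshot(n); cv2.imwrite(f"pics/{n}0.png",cv2.resize(im,(768,576)))
    c=r.get_calibration(n); print(n,c)
    for t in "board egg_cup egg egg_cooker pepper_mill jam_jar teaspoon dessert_spoon".split():
        print(t,[(np.round(d["point"],3).tolist(),round(d["confidence"],2)) for d in r.look_for(n,t)])
print(r.get_state())
E
```

```text
pics
scene {'intrinsics': array([[405.71189669,   0.        , 252.07887526],
       [  0.        , 405.71189669, 195.75059653],
       [  0.        ,   0.        ,   1.        ]]), 'k1': -0.09649166164515569, 'eye': array([-0.79957565, -0.97827942,  1.09108047]), 'rotation': array([ 0.41177837, -0.22285851, -0.44132062,  0.7655121 ])}
board [([0.459, 0.073, 0.019], 0.77)]
egg_cup [([0.529, -0.181, 0.036], 0.48)]
egg []
egg_cooker []
pepper_mill []
jam_jar [([0.586, -0.598, 0.074], 0.86), ([0.395, -0.728, 0.069], 0.64), ([0.606, -0.313, 0.098], 0.63)]
teaspoon [([0.505, -0.278, 0.036], 0.36)]
dessert_spoon [([0.671, 0.044, 0.011], 0.5)]
top {'intrinsics': array([[369.46143843,   0.        , 256.48124942],
       [  0.        , 369.46143843, 187.39622102],
       [  0.        ,   0.        ,   1.        ]]), 'k1': -0.027991670936764437, 'eye': array([ 0.28886572, -0.14720909,  1.34872731]), 'rotation': array([ 0.05353499, -0.07503555, -0.69412654,  0.71392718])}
board [([0.464, 0.099, 0.019], 0.96)]
egg_cup [([0.519, -0.272, 0.025], 0.68), ([0.538, -0.176, 0.026], 0.61)]
egg [([0.452, 
[... 398 characters left out ...]
6,  0.6890836 , -0.19459488,  1.56525975,  0.15731852,
        0.90248058, -0.21508397]), 'qd': array([-2.28710896e-04,  1.44534481e-03, -8.32265319e-05,  8.59757708e-04,
        1.76455950e-04, -3.90313409e-04,  2.29714734e-03]), 'joint_torque': array([-2.99563189e-04, -5.27480328e+01, -1.26716562e+00, -1.53744507e+01,
       -5.19351033e-02, -7.74060791e-04,  4.45966054e-05]), 'tool_pos': array([ 0.15270163, -0.60610381,  0.3027636 ]), 'eef_rot': array([9.92395152e-01, 1.23092879e-01, 1.06469064e-05, 7.61040922e-05]), 'contact_force': array([-0.81810249,  0.19671574, -0.488426  ]), 'moment': array([-0.01796661,  0.05484019,  0.04592052]), 'finger_force': 0.0, 'opening': 1.0010253626662793}
```

View pics/scene0.png

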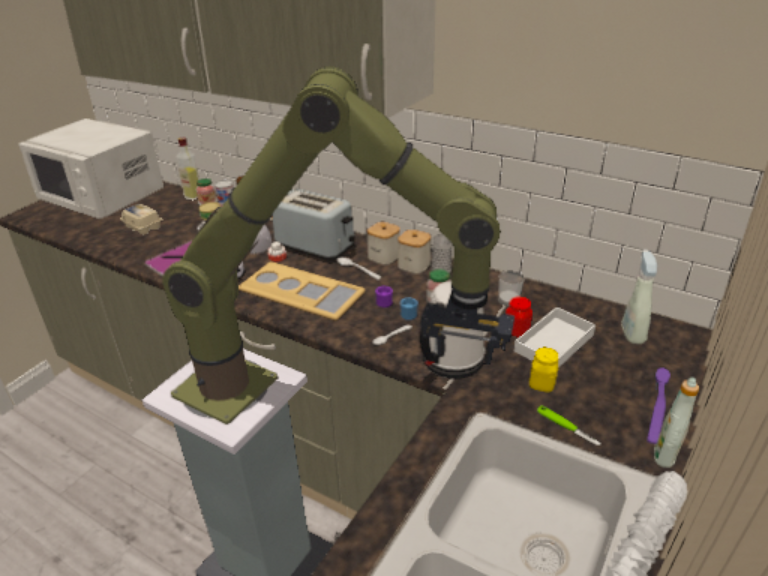

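View pics/top0.png

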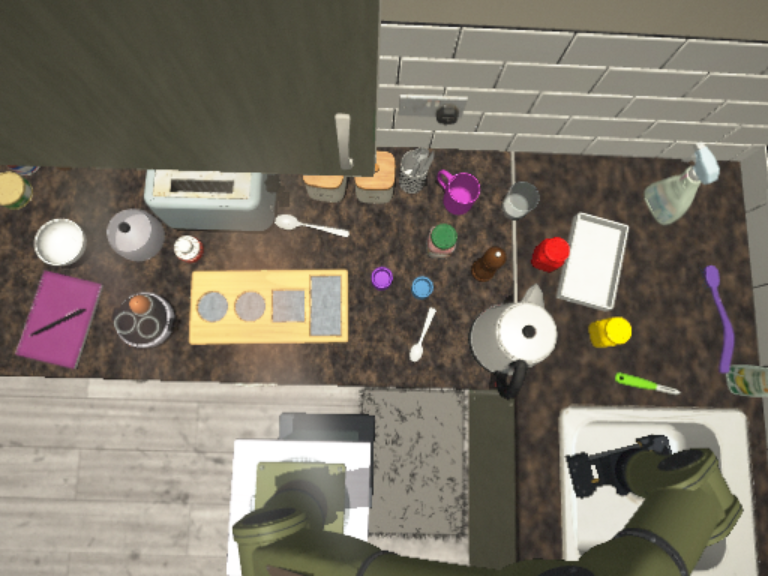

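The scene view shows the robot, board and kettle. In the top view (768 px wide) I read blue cup (422,287), mill (490,262), green-lid jar (443,238), teaspoon (422,335) with its bowl at the bottom, egg (139,303) in the cooker, and a kettle at (515,335).

```bash
sed -i 's/np.array(cal\["rotation"\]).reshape(3,3)/R.from_quat(cal["rotation"]).as_matrix()/' h.py
cat >> h.py <<'E'
def maskpts(cal,m,z):
    cs,_=cv2.findContours(m.astype(np.uint8),cv2.RETR_EXTERNAL,cv2.CHAIN_APPROX_NONE)
    c=max(cs,key=cv2.contourArea)[:,0]
    return np.array([onz(cal,u,v,z)[:2] for u,v in c])
def rect(p):
    (cx,cy),(w,h),a=cv2.minAreaRect((p*1000).astype(np.float32)); return np.round([cx,cy,w,h,a],1)
def circ(p):
    (cx,cy),rr=cv2.minEnclosingCircle((p*1000).astype(np.float32)); return np.round([cx,cy,rr],1)
def tri(c1,p1,c2,p2):
    e1,d1=ray(c1,*p1);e2,d2=ray(c2,*p2)
    s=np.linalg.lstsq(np.c_[d1,-d2],e2-e1,rcond=None)[0]; a=e1+s[0]*d1;b=e2+s[1]*d2
    return np.round((a+b)/2,3),np.round(np.linalg.norm(a-b),3)
E
python3 - <<'E'
from h import *
r.snapshot("top");c=r.get_calibration("top");s=r.get_calibration("scene")
for t,z in(("board",.018),("egg_cup",.048),("egg",.095),("egg_cooker",.052),("pepper_mill",.14),("jam_jar",.099),("teaspoon",.005)):
    for d in r.silhouettes("top",t):
        m=d["pixels"];p=maskpts(c,m,z);ys,xs=np.nonzero(m)
        print(t,round(d["confidence"],2),"px",round(xs.mean()*1.5),round(ys.mean()*1.5),"rect",rect(p),"circ",circ(p))
print("cabinet",tri(s,(387/1.5,105/1.5),c,(380/1.5,172/1.5)))
print("kettle knob/handle guesses",[np.round(onz(c,528/1.5,333/1.5,z),3) for z in(0,.15,.2,.25)])
print("kettle base left edge",onz(c,472/1.5,338/1.5,0.02), "front",onz(c,490/1.5,368/1.5,0.02))
print(r.get_calibration("wrist"),r.get_state()["tool_pos"])
for q in((190,271),(347,269),(348,343),(190,344)): print(np.round(onz(c,q[0]/1.5,q[1]/1.5,.018),3))
E
```

```text
board 0.65 px 268 306 rect [464.1  93.3 178.4 382.7   1.8] circ [463.7  93.2 205.5]
egg_cup 0.72 px 422 288 rect [ 516.  -273.    45.6   49.1   46.4] circ [ 515.1 -274.    26.1]
egg_cup 0.59 px 381 278 rect [ 534.  -176.7   58.4   46.7    1.7] circ [ 534.4 -176.8   30.1]
egg 0.39 px 269 306 rect [455.6  79.4 171.7 360.7   1.7] circ [452.1  78.4 193.5]
egg_cooker 0.74 px 145 323 rect [418.7 372.9 138.4 133.6  48.9] circ [418.  376.4  76. ]
pepper_mill 0.85 px 488 263 rect [ 561.  -410.7   56.9   91.8   45.9] circ [ 560.  -411.9   47.1]
jam_jar 0.85 px 549 254 rect [ 595.8 -566.1   71.3   97.    45.2] circ [ 595.7 -566.2   50.2]
jam_jar 0.78 px 440 241 rect [ 620.1 -310.2   68.    85.7   79.1] circ [ 620.4 -306.4   43.9]
jam_jar 0.76 px 609 332 rect [ 415.3 -702.2   63.7   95.3    9.5] circ [ 415.6 -702.    48.7]
teaspoon 0.59 px 421 338 rect [ 409.3 -277.1   25.2  133.2   72.3] circ [ 408.4 -279.8   66.7]
cabinet (array([ 0.587, -0.162,  0.604]), np.float64(0.011))
kettle knob/handle guesses [array([ 0.419, -0.541,  0.   ]), array([ 0.405, -0.497,  0.15 ]), array([ 0.4  , -0.483,  0.2  ]), array([ 0.395, -0.468,  0.25 ])]
kettle base left edge [ 0.40138192 -0.39842868  0.02      ] front [ 0.33092302 -0.44156663  0.02      ]
{'intrinsics': array([[288.28410907,   0.        , 257.19594084],
       [  0.        , 288.28410907, 190.87628076],
       [  0.        ,   0.        ,   1.        ]]), 'k1': 0.024088295134879045, 'eye': array([ 0.2265663 , -0.58602843,  0.38424622]), 'rotation': array([-0.11837275,  0.09241462, -0.60786247,  0.7797119 ])} [ 0.15270928 -0.60607333  0.30274031]
[0.545 0.289 0.018]
[ 0.562 -0.092  0.018]
[ 0.381 -0.101  0.018]
[0.368 0.274 0.018]
```

Request:
play_rows(translation=[[0, 0, -0.033], [0, 0, -0.033], [0, 0, -0.033], [0.0267, -0.0306, 0], [0.0267, -0.0306, 0], [0.0267, -0.0306, 0], [0.0267, -0.0306, 0], [0.0267, -0.0306, 0], [0.0267, -0.0306, 0], [0.0267, -0.0306, 0], [0.0267, -0.0306, 0], [0.0267, -0.0306, 0], [0.0267, -0.0306, 0], [0, 0, 0], [0, 0, 0]], delta_rot=[[0, 0, 4.7], [0, 0, 4.7], [0, 0, 4.7], [0, 0, 0], [0, 0, 0], [0, 0, 0], [0, 0, 0], [0, 0, 0], [0, 0, 0], [0, 0, 0], [0, 0, 0], [0, 0, 0], [0, 0, 0], [0, 0, 0], [0, 0, 0]], grip=[1, 1, 1, 1, 1, 1, 1, 1, 1, 1, 1, 1, 1, 1, 1])

```text
clock: 3.18
tool_pos: [0.419, -0.3004, 0.4017]
eef_rot: [1.0, 0.0, -0.0, 0.0]
contact_force: [-0.3, -0.6, 0.1]
opening: 0.997
finger_force: 0.0
```

```bash
cat >> h.py <<'E'
def st():
    s=r.get_state(); M=R.from_quat(s["eef_rot"]).as_matrix()
    print("t",round(s["clock"],2),"pos",np.round(s["tool_pos"],4),"psi",round(np.degrees(np.arctan2(M[1,0],M[0,0])),2),"z",np.round(M[:,2],3),"open",round(s["opening"],3),"F",np.round(s["contact_force"],1),round(s["finger_force"],1))
    return s
def look(cam,name,things):
    c=r.get_calibration(cam); im=r.snapshot(cam); cv2.imwrite(f"pics/{name}.png",im)
    for t,z in things:
        for d in r.silhouettes(cam,t):
            p=maskpts(c,d["pixels"],z);ys,xs=np.nonzero(d["pixels"])
            print(t,round(d["confidence"],2),"px",round(xs.mean()),round(ys.mean()),"rect",rect(p),"circ",circ(p))
    return c,im
E
python3 - <<'E'
from h import *
st();c,im=look("wrist","w1",(("egg_cup",.048),("pepper_mill",.14),("jam_jar",.099),("teaspoon",.005)))
print(c["eye"],R.from_quat(c["rotation"]).as_matrix()[:,2])
im=r.snapshot("scene");cv2.imwrite("pics/s1.png",cv2.resize(im[150:300,180:430],(800,480)))
E
```

```text
t 3.17 pos [ 0.419  -0.3004  0.4017] psi 0.02 z [-0.001 -0.001 -1.   ] open 0.997 F [-0.3 -0.6  0.1] 0.0
egg_cup 0.94 px 169 69 rect [ 537.1 -177.8   56.7   50.7   83.2] circ [ 536.4 -177.6   29.2]
egg_cup 0.67 px 238 84 rect [ 518.  -271.4   49.6   48.8   89.9] circ [ 517.6 -271.7   25.6]
pepper_mill 0.87 px 363 32 rect [ 564.8 -408.1   48.9   89.3   27.8] circ [ 563.8 -408.5   45. ]
jam_jar 0.92 px 468 20 rect [ 579.6 -545.7   93.8   45.6   88.9] circ [ 579.4 -545.7   46.9]
jam_jar 0.63 px 503 150 rect [ 430.  -622.2   57.8   21.2   14.7] circ [ 432.2 -630.9   28.9]
jam_jar 0.55 px 269 12 rect [ 591.8 -313.9   57.5   26.1   90. ] circ [ 600.5 -313.9   29. ]
teaspoon 0.61 px 244 157 rect [ 408.5 -278.1   28.2  137.7   70.6] circ [ 408.9 -277.1   68.8]
[ 0.49522318 -0.29909986  0.48318368] [2.97583251e-01 3.16679745e-04 9.54695820e-01]
```

View pics/w1.png

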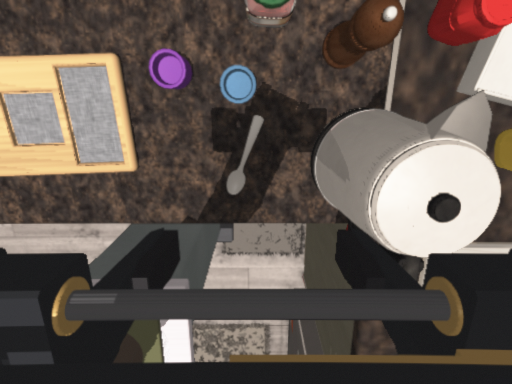

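View pics/s1.png

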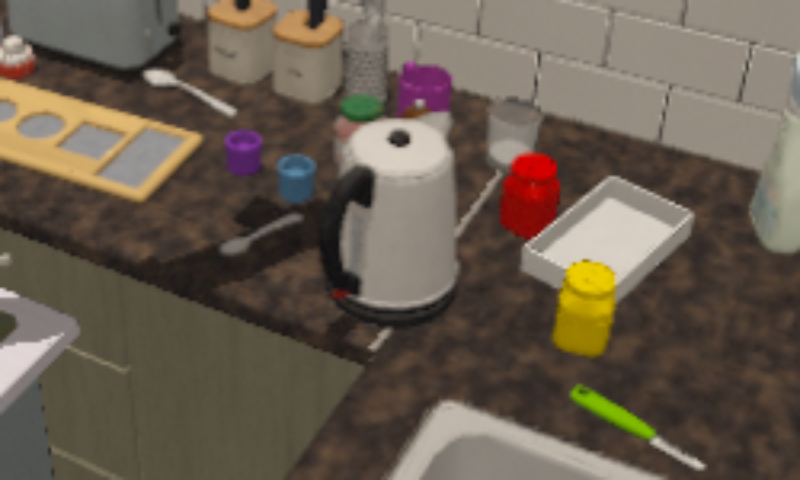

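View: wrist picture shows blue cup at (238,84), teaspoon bowl at (236,183) with handle tip (258,120), mill (363,32), kettle knob (443,207), jar at top edge; scene crop shows the kettle about twice jar height.

Request:
play_rows(translation=[[0.049, -0.014, 0.042], [0.049, -0.014, 0.042], [0, 0, 0.05], [0, 0, 0.05], [0, 0, 0.05], [0, 0, 0.05], [0, 0, 0.02], [0, 0, 0.02], [0, 0, 0]], delta_rot=[[0, 0, 0], [0, 0, 0], [0, 0, 0], [0, 0, 0], [0, 0, 0], [0, 0, 0], [0, 0, 0], [0, 0, 0], [0, 0, 0]], grip=[0.6, 0.6, 0.6, 0.6, 0.6, 0.6, 0.6, 0.6, 0.6], squeeze=15)

```text
clock: 4.6
tool_pos: [0.5122, -0.2734, 0.0819]
eef_rot: [1.0, 0.0, -0.0, -0.0]
contact_force: [-0.1, 0.2, 0.2]
opening: 0.796
finger_force: 0.0
```

Run:
```python
from h import *
st();c,im=look("wrist","w2",(("egg_cup",.048),("jam_jar",.094),("pepper_mill",.14)))
t=r.get_calibration("top");s=r.get_calibration("scene")
print("knob",tri(s,(305,193.1),t,(352,222)))
```

```text
t 4.6 pos [ 0.5122 -0.2734  0.0819] psi 0.03 z [-0.  0. -1.] open 0.796 F [-0.1  0.2  0.2] 0.0
egg_cup 0.64 px 256 242 rect [ 530.  -271.5   50.1   49.9    0. ] circ [ 526.  -271.5   29.3]
jam_jar 0.87 px 388 36 rect [ 600.3 -301.2   48.7   15.5   89.6] circ [ 603.3 -301.2   24.5]
pepper_mill 0.95 px 500 140 rect [ 585.2 -291.1    6.9    2.1   14.8] circ [ 585.4 -292.1    3.5]
pepper_mill 0.47 px 256 242 rect [ 576.5 -272.    10.1   10.3   88.7] circ [ 575.8 -272.     6. ]
knob (array([ 0.398, -0.477,  0.225]), np.float64(0.003))
```

View pics/w2.png

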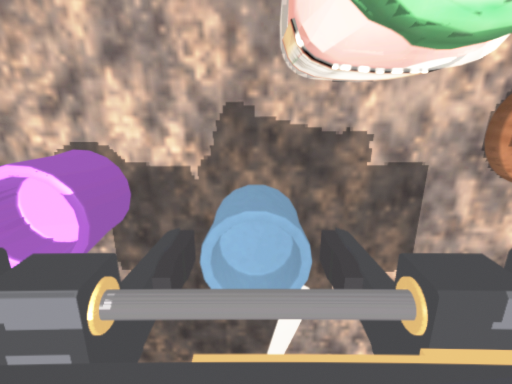

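The picture shows the blue cup rim centred between the fingers at (256,258), purple cup clear on the left.

Request:
play_rows(translation=[[0.005, 0, 0.003], [0, 0, 0], [0, 0, 0], [0, 0, 0], [0, 0, 0], [0, 0, -0.03], [0, 0, -0.04], [0, 0, -0.04], [0, 0, 0]], delta_rot=[[0, 0, 0], [0, 0, 0], [0, 0, 0], [0, 0, 0], [0, 0, 0], [0, 0, 0], [0, 0, 0], [0, 0, 0], [0, 0, 0]], grip=[0.6, -1, -1, -1, -1, -1, -1, -1, -1], squeeze=15)

```text
clock: 5.92
tool_pos: [0.5186, -0.2741, 0.1919]
eef_rot: [1.0, 0.0, 0.003, 0.001]
contact_force: [-0.2, -0.1, -2.1]
opening: 0.559
finger_force: 15.0
```

Request:
play_rows(translation=[[-0.0089, -0.0374, -0.0158], [-0.0089, -0.0374, -0.0158], [-0.0089, -0.0374, -0.0158], [-0.0089, -0.0374, -0.0158], [-0.0089, -0.0374, -0.0158], [-0.0089, -0.0374, -0.0158], [-0.0089, -0.0374, -0.0158], [-0.0089, -0.0374, -0.0158], [-0.0089, -0.0374, -0.0158], [-0.0089, -0.0374, -0.0158], [0, 0, 0], [0, 0, 0]], delta_rot=[[0, 0, 0], [0, 0, 0], [0, 0, 0], [0, 0, 0], [0, 0, 0], [0, 0, 0], [0, 0, 0], [0, 0, 0], [0, 0, 0], [0, 0, 0], [0, 0, 0], [0, 0, 0]], grip=[-1, -1, -1, -1, -1, -1, -1, -1, -1, -1, -1, -1])

```text
clock: 7.42
tool_pos: [0.4275, 0.0997, 0.3463]
eef_rot: [1.0, 0.0, -0.001, 0.001]
contact_force: [-0.2, -0.5, -0.7]
opening: 0.552
finger_force: 15.0
```

Run:
```python
from h import *
st();c,im=look("wrist","w3",(("board",.018),("egg",.08),("egg_cooker",.052),("egg_cup",.05)))
```

```text
t 7.42 pos [0.4275 0.0997 0.3463] psi 0.01 z [-0.002 -0.002 -1.   ] open 0.552 F [-0.2 -0.5 -0.7] 15.0
board 0.79 px 261 123 rect [465.8  95.9 178.4 376.6   2.4] circ [465.6  96.4 204.2]
egg 0.69 px 21 146 rect [451.2 379.1  51.2  47.1  77.5] circ [449.5 381.8  30.6]
egg_cooker 0.85 px 57 165 rect [422.3 366.  131.4 137.3  68.6] circ [419.2 373.3  79. ]
egg_cup 0.86 px 258 248 rect [305.2 101.6 154.3 167.6   1.3] circ [286.1 100.1  96.8]
egg_cup 0.63 px 475 71 rect [ 536.9 -158.6   73.7   49.3   89.4] circ [ 536.2 -158.6   36.9]
```

View pics/w3.png

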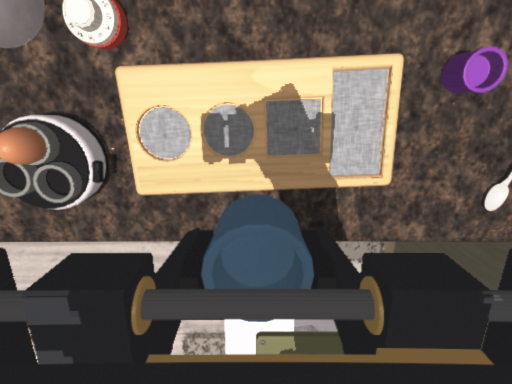

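The board is in full view: hollows at px (164,132), (228,129), square (294,127), long (359,121); egg at left (22,146).

Run:
```python
from h import *
c=r.get_calibration("wrist");P=[]
for p in((164.5,132.5),(228.5,129.5),(294,127),(359,121.5)): P.append(onz(c,*p,.018)[:2])
for p in((117,68),(403,55),(392,184),(140,194)): print(np.round(onz(c,*p,.018),4))
P=np.array(P);yb=np.array([.136,.046,-.046,-.136]);print(P.round(4))
a=np.polyfit(yb,P,1);print(a, "yaw",np.degrees(np.arctan2(-a[0,0],a[0,1])))
```

```text
[0.5444 0.2833 0.018 ]
[ 0.559  -0.0872  0.018 ]
[ 0.3864 -0.0977  0.018 ]
[0.3717 0.2753 0.018 ]
[[ 0.4619  0.2301]
 [ 0.466   0.1407]
 [ 0.4693  0.0494]
 [ 0.4763 -0.04  ]]
[[-0.05117675  0.99294673]
 [ 0.46836303  0.09507309]] yaw 2.950429789334043
```

Request:
play_rows(translation=[[0.0183, -0.0207, 0.04], [0.0183, -0.0207, 0.04], [0, 0, 0.038], [0, 0, 0.038], [0, 0, 0.038], [0, 0, 0.02], [0, 0, 0], [0, 0, 0]], delta_rot=[[0, 0, 0], [0, 0, 0], [0, 0, 0], [0, 0, 0], [0, 0, 0], [0, 0, 0], [0, 0, 0], [0, 0, 0]], grip=[-1, -1, -1, -1, -1, -1, -1, -1])

```text
clock: 8.68
tool_pos: [0.465, 0.1419, 0.1337]
eef_rot: [1.0, 0.0, 0.0, -0.0]
contact_force: [0.1, -0.1, -0.9]
opening: 0.555
finger_force: 15.0
```

Request:
play_rows(translation=[[-0.001, 0.001, 0.018], [0, 0, 0.015], [0, 0, 0.01], [0, 0, 0], [0, 0, 0]], delta_rot=[[0, 0, 0], [0, 0, 0], [0, 0, 0], [0, 0, 0], [0, 0, 0]], grip=[-1, -1, -1, -1, -1])

```text
clock: 9.3
tool_pos: [0.4636, 0.1411, 0.0904]
eef_rot: [1.0, 0.0, 0.0, 0.0]
contact_force: [0.5, -0.6, -1.7]
opening: 0.553
finger_force: 15.0
```

Request:
play_rows(translation=[[0, 0, 0.0015], [0, 0, 0], [0, 0, 0], [0, 0, -0.03], [0, 0, -0.05], [0, 0, -0.05], [0, 0, -0.05], [0, 0, -0.02], [0, 0, 0]], delta_rot=[[0, 0, 0], [0, 0, 0], [0, 0, 0], [0, 0, 0], [0, 0, 0], [0, 0, 0], [0, 0, 0], [0, 0, 0], [0, 0, 0]], grip=[-1, 0.6, 0.6, 0.6, 0.6, 0.6, 0.6, 0.6, 0.6])

```text
clock: 10.42
tool_pos: [0.4641, 0.1412, 0.29]
eef_rot: [1.0, 0.0, 0.002, -0.001]
contact_force: [-0.0, 0.5, -1.1]
opening: 0.804
finger_force: 0.0
```

Run:
```python
from h import *
st();c,im=look("wrist","w4",(("egg_cup",.058),("board",.018)))
m=r.silhouettes("wrist","egg_cup")[0]["pixels"]
```

```text
t 10.43 pos [0.4641 0.1412 0.29  ] psi 0.03 z [ 0.003  0.001 -1.   ] open 0.804 F [-0.   0.5 -1.1] 0.0
egg_cup 0.84 px 258 170 rect [467.2 140.9  50.1  54.7  62.9] circ [468.1 142.5  27.8]
egg_cup 0.55 px 506 106 rect [ 534.3 -111.3   37.4   11.5   14.8] circ [ 535.7 -116.8   18.7]
board 0.58 px 299 156 rect [466.6  97.  176.6 376.1   2.3] circ [466.6  97.3 203.4]
```

Request:
play_rows(translation=[[0.0022, 0.0474, -0.011], [0.0022, 0.0474, -0.011], [0.0022, 0.0474, -0.011], [0.0022, 0.0474, -0.011], [0.0022, 0.0474, -0.011], [0.0022, 0.0474, -0.011], [0.0022, 0.0474, -0.011], [0.0022, 0.0474, -0.011], [0.0022, 0.0474, -0.011], [0.0022, 0.0474, -0.011], [0, 0, 0], [0, 0, 0]], delta_rot=[[0, 0, 0], [0, 0, 0], [0, 0, 0], [0, 0, 0], [0, 0, 0], [0, 0, 0], [0, 0, 0], [0, 0, 0], [0, 0, 0], [0, 0, 0], [0, 0, 0], [0, 0, 0]], grip=[1, 1, 1, 1, 1, 1, 1, 1, 1, 1, 1, 1])

```text
clock: 12.12
tool_pos: [0.4857, -0.332, 0.3972]
eef_rot: [1.0, 0.001, -0.001, -0.001]
contact_force: [0.0, 0.8, -0.4]
opening: 1.005
finger_force: 0.0
```

Run:
```python
from h import *
st();c,im=look("wrist","w5",(("pepper_mill",.14),("jam_jar",.094)))
a=im.copy();b=cv2.imread("pics/w4.png")
cv2.imwrite("pics/w45.png",np.vstack([b[:260],a[:300]]))
```

```text
t 12.12 pos [ 0.4857 -0.332   0.3972] psi 0.07 z [-0.002  0.002 -1.   ] open 1.005 F [ 0.   0.8 -0.4] 0.0
pepper_mill 0.88 px 335 90 rect [ 572.2 -413.4   49.8   72.4    6.8] circ [ 572.1 -413.7   36.7]
jam_jar 0.94 px 246 44 rect [ 6.254e+02 -3.164e+02  6.960e+01  6.250e+01  1.000e-01] circ [ 624.7 -316.8   37.2]
jam_jar 0.93 px 492 192 rect [ 432.2 -652.    85.8   54.7   14.4] circ [ 432.2 -656.1   47.9]
jam_jar 0.57 px 449 62 rect [ 603.8 -560.4   67.2  111.7    3.7] circ [ 601.9 -560.4   56.4]
```

View pics/w45.png

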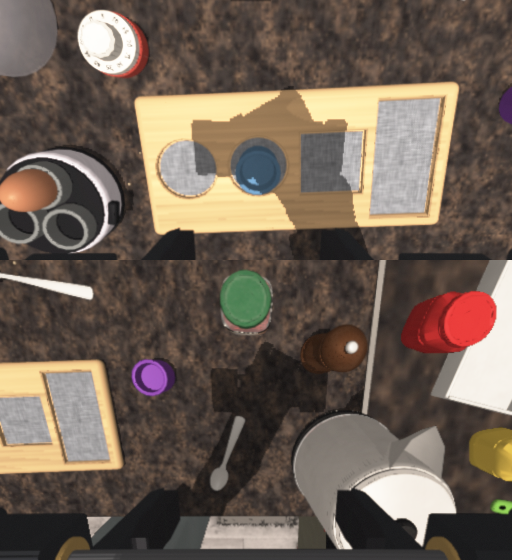

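The upper strip shows the blue cup standing in the middle hollow; the lower shows mill knob at (352,87), its foot near (318,92), jar lid at (246,38), kettle right below the mill.

Run:
```python
from h import *
c=r.get_calibration("wrist");im=r.snapshot("wrist")
print("knob",[onz(c,352,87,z).round(4) for z in(.16,.168)])
print("head", onz(c,341,87,.14).round(4),"lid",onz(c,246,38.5,.099).round(4))
print("jar bottom edge",onz(c,227,74,.075).round(4),onz(c,269,71,.075).round(4))
print("spout",onz(c,415-0,428-260-0,.2).round(3),"spout tip",onz(c,427,170,.2).round(3),onz(c,418,170,.2).round(3))
print("kettle left",onz(c,295,198,.01).round(3))
d=r.silhouettes("wrist","pepper_mill")[0]["pixels"]
# model fit: project circles along axis, compare silhouette
from scipy.optimize import minimize
prof=[(0,29),(.005,29),(.02,27),(.14,24.5),(.135,24),(.15,22),(.168,6)]
ys,xs=np.nonzero(d);print(xs.min(),xs.max(),ys.min(),ys.max())
def f(p):
    pts=[proj(c,[p[0]+q*1e-3*np.cos(a),p[1]+q*1e-3*np.sin(a),z]) for z,q in prof for a in np.linspace(0,6.28,24)]
    h=cv2.convexHull(np.array(pts,np.float32)*16).astype(np.int32)
    m=np.zeros(d.shape,np.uint8);cv2.fillConvexPoly(m,h,1,shift=4)
    H=np.zeros(d.shape,np.uint8);cv2.fillConvexPoly(H,cv2.convexHull(np.c_[xs,ys].astype(np.int32)),1)
    return np.sum(m!=H)
o=minimize(f,[.56,-.405],method="Nelder-Mead",options=dict(initial_simplex=[[.555,-.40],[.575,-.41],[.56,-.42]]));print(o.x,o.fun)
im2=cv2.resize(im[0:200,190:450],(780,600));cv2.imwrite("pics/w6.png",im2)
```

```text
knob [array([ 0.5759, -0.4276,  0.16  ]), array([ 0.5755, -0.4252,  0.168 ])]
head [ 0.5768 -0.4216  0.14  ] lid [ 0.6319 -0.3157  0.099 ]
jar bottom edge [ 0.5951 -0.2898  0.075 ] [ 0.5989 -0.3443  0.075 ]
spout [ 0.499 -0.485  0.2  ] spout tip [ 0.497 -0.497  0.2  ] [ 0.497 -0.488  0.2  ]
kettle left [ 0.403 -0.394  0.01 ]Traceback (most recent call last):
  File "<stdin>", line 8, in <module>
IndexError: list index out of range
```

Request:
play_rows(translation=[[0.0226, 0.023, 0.03], [0.0226, 0.023, 0.03], [0.0226, 0.023, 0.03], [0.0226, 0.023, 0.03], [0, 0, 0.015], [0, 0, 0], [0, 0, 0]], delta_rot=[[0, 0, 0], [0, 0, 0], [0, 0, 0], [0, 0, 0], [0, 0, 0], [0, 0, 0], [0, 0, 0]], grip=[1, 1, 1, 1, 1, 1, 1])

```text
clock: 13.25
tool_pos: [0.5765, -0.4243, 0.2654]
eef_rot: [1.0, 0.001, 0.001, 0.0]
contact_force: [-0.3, 0.1, 1.0]
opening: 1.002
finger_force: 0.0
```

Run:
```python
from h import *
s=st();c,im=look("wrist","w6",(("pepper_mill",.14),))
print("expect knob at",proj(c,[s["tool_pos"][0],s["tool_pos"][1],.167]),"head c",proj(c,[s["tool_pos"][0],s["tool_pos"][1],.14]))
```

```text
t 13.25 pos [ 0.5765 -0.4243  0.2654] psi 0.08 z [ 0.002 -0.001 -1.   ] open 1.002 F [-0.3  0.1  1. ] 0.0
pepper_mill 0.82 px 261 195 rect [ 584.3 -423.1   69.4   49.1   20. ] circ [ 585.2 -425.4   35.7]
expect knob at [259.04963231 219.73776654] head c [258.81660415 205.90491374]
```

View pics/w6.png

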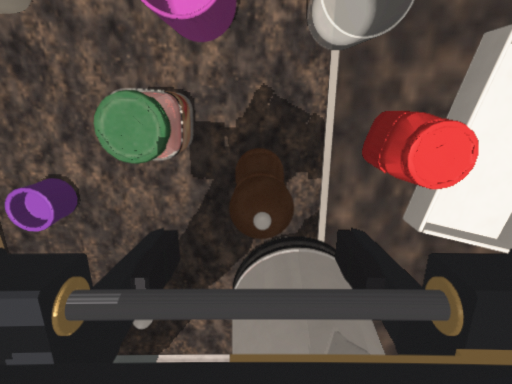

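The mill knob shows at (262,220), within 2 mm of the tool axis; the kettle's base ring arcs below at row 240, clear of the fingers.

Request:
play_rows(translation=[[0, 0.0015, 0.03], [0, 0, 0.03], [0, 0, 0.02], [0, 0, 0.003], [0, 0, 0], [0, 0, 0], [0, 0, 0], [0, 0, 0], [0, 0, 0], [0, 0, 0]], delta_rot=[[0, 0, 0], [0, 0, 0], [0, 0, 0], [0, 0, 0], [0, 0, 0], [0, 0, 0], [0, 0, 0], [0, 0, 0], [0, 0, 0], [0, 0, 0]], grip=[1, 1, 1, 1, 1, -1, -1, -1, -1, -1], squeeze=25)

```text
clock: 14.6
tool_pos: [0.5764, -0.4265, 0.1809]
eef_rot: [1.0, 0.0, 0.0, 0.0]
contact_force: [0.4, -0.1, 0.2]
opening: 0.526
finger_force: 24.9
```

Request:
play_rows(translation=[[0, 0, -0.01], [0, 0, -0.02], [0, 0, -0.03], [0, 0, -0.04], [0, 0, 0]], delta_rot=[[0, 0, 0], [0, 0, 0], [0, 0, 0], [0, 0, 0], [0, 0, 0]], grip=[-1, -1, -1, -1, -1])

```text
clock: 15.22
tool_pos: [0.5783, -0.4277, 0.2862]
eef_rot: [1.0, 0.0, 0.004, 0.003]
contact_force: [0.0, 0.4, -2.0]
opening: 0.529
finger_force: 24.9
```

Run:
```python
from h import *
s=st();c=r.get_calibration("wrist");a=r.snapshot("wrist");b=r.snapshot("scene")
t=r.snapshot("top")
print("expect knob",proj(c,s["tool_pos"]-[0,0,.181-.167]),"foot",proj(c,s["tool_pos"]-[0,0,.181]))
cv2.imwrite("pics/w7.png",np.hstack([a[100:384,120:400],cv2.resize(b[120:220,240:340],(284,284))]))
```

```text
t 15.22 pos [ 0.5783 -0.4277  0.2862] psi 0.02 z [ 0.008 -0.005 -1.   ] open 0.529 F [ 0.   0.4 -2. ] 24.9
expect knob [260.28478538 303.90145132] foot [257.57923079 186.858603  ]
```

View pics/w7.png

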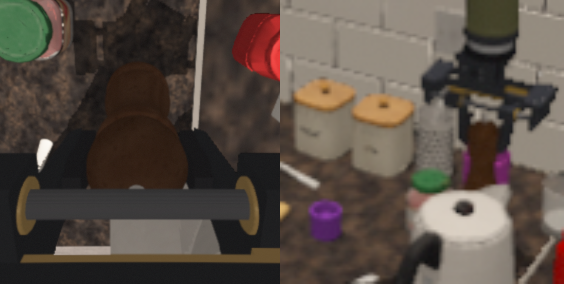

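Request:
play_rows(translation=[[0, 0, -0.03], [0, 0, -0.03], [-0.0084, -0.047, 0], [-0.0084, -0.047, 0], [-0.0084, -0.047, 0], [-0.0084, -0.047, 0], [-0.0084, -0.047, 0], [-0.0084, -0.047, 0], [-0.0084, -0.047, 0], [-0.0084, -0.047, 0], [-0.0084, -0.047, 0], [-0.0084, -0.047, 0], [-0.0084, -0.047, 0], [-0.0084, -0.047, 0], [-0.0084, -0.047, 0], [-0.0084, -0.047, 0], [0, 0, 0], [0, 0, 0]], delta_rot=[[0, 0, 0], [0, 0, 0], [0, 0, 0], [0, 0, 0], [0, 0, 0], [0, 0, 0], [0, 0, 0], [0, 0, 0], [0, 0, 0], [0, 0, 0], [0, 0, 0], [0, 0, 0], [0, 0, 0], [0, 0, 0], [0, 0, 0], [0, 0, 0], [0, 0, 0], [0, 0, 0]], grip=[-1, -1, -1, -1, -1, -1, -1, -1, -1, -1, -1, -1, -1, -1, -1, -1, -1, -1])

```text
clock: 17.62
tool_pos: [0.4579, 0.2306, 0.3398]
eef_rot: [1.0, 0.0, -0.001, 0.001]
contact_force: [-0.3, -0.4, -1.3]
opening: 0.528
finger_force: 24.9
```

Run:
```python
from h import *
s=st();c,im=look("wrist","w8",(("pepper_mill",.1),("board",.018),("egg",.1),("egg_cooker",.052)))
m=r.silhouettes("wrist","pepper_mill")
if m:
    ys,xs=np.nonzero(m[0]["pixels"]);print("mill rows",ys.min(),ys.max(),xs[ys<ys.min()+4].mean())
print("expect far foot",proj(c,s["tool_pos"]+[.029,0,-.181]),"r=22",proj(c,s["tool_pos"]+[.022,0,-.181+.03]))
```

```text
t 17.62 pos [0.4579 0.2306 0.3398] psi 0.03 z [-0.002 -0.002 -1.   ] open 0.528 F [-0.3 -0.4 -1.3] 24.9
pepper_mill 0.74 px 325 155 rect [474.8 155.7  47.1  44.2  89.9] circ [474.4 156.2  25.8]
pepper_mill 0.61 px 257 234 rect [385.2 231.4 128.4 167.8  89.9] circ [375.  231.5  94.1]
board 0.7 px 367 140 rect [466.2  97.6 177.7 375.5   2.4] circ [465.7  97.2 204.7]
egg 0.61 px 134 172 rect [456.1 371.8  38.8  48.5  41.8] circ [457.2 372.8  24.3]
egg 0.48 px 257 234 rect [384.7 232.6 168.6 128.1   0.9] circ [375.3 232.5  93.7]
egg_cooker 0.64 px 147 186 rect [424.6 379.7 123.5 143.3  41.4] circ [426.1 380.9  72.6]
mill rows 136 175 320.972602739726
expect far foot [258.20145459 154.66301954] r=22 [258.38364749 169.58857901]
```

View pics/w8.png

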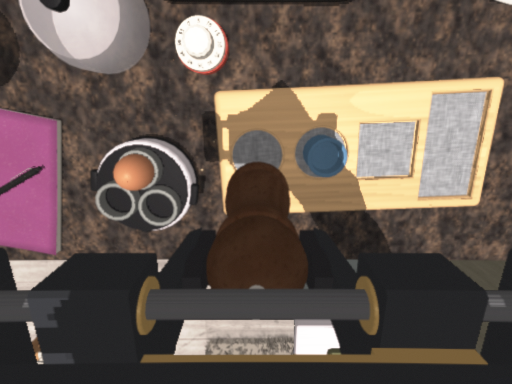

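The mill hangs upright above the left hollow (foot far edge at (257,163), about 5 mm nearer than the tool axis); the egg is at (134,172), the cup at (322,153) in the middle hollow.

Request:
play_rows(translation=[[0.005, 0, 0.03], [0, 0, 0.04], [0, 0, 0.04], [0, 0, 0.018], [0, 0, 0.012], [0, 0, 0], [0, 0, 0]], delta_rot=[[0, 0, 0], [0, 0, 0], [0, 0, 0], [0, 0, 0], [0, 0, 0], [0, 0, 0], [0, 0, 0]], grip=[-1, -1, -1, -1, -1, -1, -1])

```text
clock: 18.8
tool_pos: [0.4638, 0.2317, 0.2015]
eef_rot: [1.0, 0.0, 0.001, -0.0]
contact_force: [-0.4, -0.4, -1.2]
opening: 0.525
finger_force: 24.9
```

Request:
play_rows(translation=[[0, 0, 0.006], [0, 0, 0.004], [0, 0, 0], [0, 0, 0]], delta_rot=[[0, 0, 0], [0, 0, 0], [0, 0, 0], [0, 0, 0]], grip=[-1, -1, -1, -1])

```text
clock: 19.3
tool_pos: [0.4633, 0.2315, 0.1907]
eef_rot: [1.0, 0.0, 0.0, 0.0]
contact_force: [0.0, -0.2, -1.2]
opening: 0.525
finger_force: 25.0
```

Request:
play_rows(translation=[[0, 0, 0.0015], [0, 0, 0], [0, 0, 0]], delta_rot=[[0, 0, 0], [0, 0, 0], [0, 0, 0]], grip=[-1, -1, -1])

```text
clock: 19.68
tool_pos: [0.464, 0.2315, 0.1906]
eef_rot: [1.0, 0.0, 0.001, -0.0]
contact_force: [0.1, -1.2, 11.9]
opening: 0.52
finger_force: 24.9
```

Request:
play_rows(translation=[[0, 0, 0], [0, 0, 0], [0, 0, 0], [0, 0, -0.02], [0, 0, -0.04], [0, 0, -0.04], [0, 0, -0.04], [0, 0, 0]], delta_rot=[[0, 0, 0], [0, 0, 0], [0, 0, 0], [0, 0, 0], [0, 0, 0], [0, 0, 0], [0, 0, 0], [0, 0, 0]], grip=[0.5, 1, 1, 1, 1, 1, 1, 1])

```text
clock: 20.68
tool_pos: [0.4645, 0.2323, 0.3318]
eef_rot: [1.0, 0.0, 0.003, -0.002]
contact_force: [-0.0, -0.6, -1.2]
opening: 0.997
finger_force: 0.0
```

Run:
```python
from h import *
s=st();c,im=look("wrist","w9",(("pepper_mill",.01),("board",.018)))
```

```text
t 20.68 pos [0.4645 0.2323 0.3318] psi 0.03 z [ 0.005  0.003 -1.   ] open 0.997 F [-0.  -0.6 -1.2] 0.0
pepper_mill 0.96 px 259 179 rect [433.3 235.3 104.9  77.   16.1] circ [435.1 229.8  53.2]
board 0.77 px 371 150 rect [466.7  98.  179.1 377.3   2.2] circ [466.3  97.8 204.2]
```

Request:
play_rows(translation=[[0.0078, 0.0497, 0], [0.0078, 0.0497, 0], [0.0078, 0.0497, 0], [0.0078, 0.0497, 0], [0.0078, 0.0497, 0], [0.0078, 0.0497, 0], [0.0078, 0.0497, 0], [0.0078, 0.0497, 0], [0.0078, 0.0497, 0], [0.0078, 0.0497, 0], [0.0078, 0.0497, 0], [0, 0, 0], [0, 0, 0]], delta_rot=[[0, 0, 0], [0, 0, 0], [0, 0, 0], [0, 0, 0], [0, 0, 0], [0, 0, 0], [0, 0, 0], [0, 0, 0], [0, 0, 0], [0, 0, 0], [0, 0, 0], [0, 0, 0], [0, 0, 0]], grip=[1, 1, 1, 1, 1, 1, 1, 1, 1, 1, 1, 1, 1])

```text
clock: 22.45
tool_pos: [0.549, -0.314, 0.3275]
eef_rot: [1.0, 0.001, -0.001, -0.001]
contact_force: [-0.4, 0.6, 0.0]
opening: 0.999
finger_force: 0.0
```

Run:
```python
from h import *
s=st();c,im=look("wrist","w10",(("jam_jar",.094),("teaspoon",.005)))
t=r.snapshot("top")
b=cv2.imread("pics/w9.png")
cv2.imwrite("pics/w910.png",np.vstack([b[:230],im[:220],cv2.resize(t[170:240,115:255],(512,256))[:140]]))
```

```text
t 22.45 pos [ 0.549  -0.314   0.3275] psi 0.07 z [-0.003  0.002 -1.   ] open 0.999 F [-0.4  0.6  0. ] 0.0
jam_jar 0.85 px 261 94 rect [ 631.  -316.4   59.4   61.2    0. ] circ [ 630.2 -315.4   35.3]
jam_jar 0.67 px 476 115 rect [ 611.7 -543.8   93.3   64.    78.7] circ [ 603.5 -543.4   49.5]
jam_jar 0.45 px 508 239 rect [ 467.8 -607.9   32.5    7.8   14.2] circ [ 467.9 -608.4   16.4]
teaspoon 0.83 px 235 249 rect [ 408.1 -277.7   29.6  143.6   71.7] circ [ 407.3 -280.2   71.8]
```

View pics/w910.png

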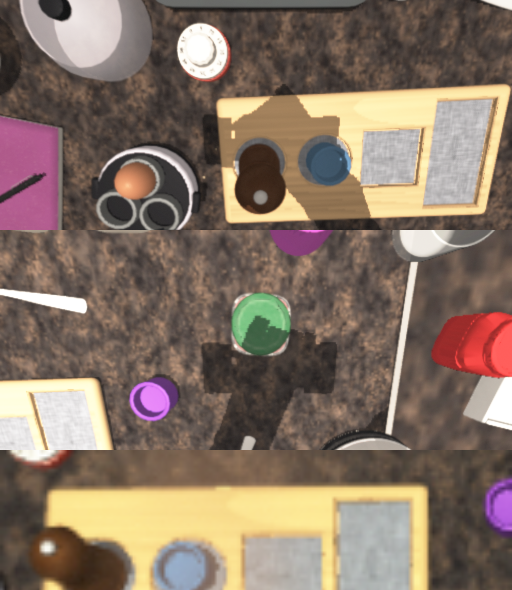

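The mill stands in the left hollow, cup in the middle one; jar lid centred at (261,94) of the wrist view with glass corners square to the image, so yaw ≈ 0.

Request:
play_rows(translation=[[0.041, 0.001, 0.03], [0.041, 0.001, 0.03], [0, 0, 0.05], [0, 0, 0.04], [0, 0, 0.03], [0, 0, 0.02], [0, 0, 0.009], [0, 0, 0], [0, 0, 0]], delta_rot=[[0, 0, 0], [0, 0, 0], [0, 0, 0], [0, 0, 0], [0, 0, 0], [0, 0, 0], [0, 0, 0], [0, 0, 0], [0, 0, 0]], grip=[1, 1, 1, 1, 1, 1, 1, 1, 1], squeeze=40)

```text
clock: 23.78
tool_pos: [0.6322, -0.3174, 0.1216]
eef_rot: [1.0, 0.0, 0.001, 0.001]
contact_force: [0.1, 0.1, -0.4]
opening: 0.998
finger_force: 0.0
```

Request:
play_rows(translation=[[0, 0, 0], [0, 0, 0], [0, 0, 0], [0, 0, 0]], delta_rot=[[0, 0, 0], [0, 0, 0], [0, 0, 0], [0, 0, 0]], grip=[-1, -1, -1, -1])

```text
clock: 24.28
tool_pos: [0.6316, -0.3171, 0.1206]
eef_rot: [1.0, 0.0, 0.0, 0.0]
contact_force: [-0.6, 1.2, 2.2]
opening: 0.718
finger_force: 39.6
```

Request:
play_rows(translation=[[0, 0, -0.02], [0, 0, -0.04], [0, 0, -0.04], [0, 0, -0.03], [-0.0205, -0.0458, 0], [-0.0205, -0.0458, 0], [-0.0205, -0.0458, 0], [-0.0205, -0.0458, 0], [-0.0205, -0.0458, 0], [-0.0205, -0.0458, 0], [-0.0205, -0.0458, 0], [-0.0205, -0.0458, 0], [0, 0, 0.03], [0, 0, 0], [0, 0, 0]], delta_rot=[[0, 0, 0], [0, 0, 0], [0, 0, 0], [0, 0, 0], [0, 0, 0], [0, 0, 0], [0, 0, 0], [0, 0, 0], [0, 0, 0], [0, 0, 0], [0, 0, 0], [0, 0, -2.3], [0, 0, 0], [0, 0, 0], [0, 0, 0]], grip=[-1, -1, -1, -1, -1, -1, -1, -1, -1, -1, -1, -1, -1, -1, -1])

```text
clock: 26.15
tool_pos: [0.4678, 0.0485, 0.221]
eef_rot: [1.0, 0.02, 0.001, 0.0]
contact_force: [0.4, -0.0, -4.5]
opening: 0.717
finger_force: 39.6
```

Run:
```python
from h import *
s=st();c,im=look("wrist","w11",(("board",.018),("egg_cup",.058)))
B=np.array([.466,.0965]);a=np.radians(2.3);y=np.array([-np.sin(a),np.cos(a)])
for k in(.136,.046,-.046,-.136): print(k,(B+k*y).round(4))
```

```text
t 26.15 pos [0.4678 0.0485 0.221 ] psi 2.25 z [ 0.001 -0.    -1.   ] open 0.717 F [ 0.4 -0.  -4.5] 39.6
board 0.95 px 217 152 rect [466.8  95.5 176.3 374.8   2.3] circ [466.8  95.6 203.1]
egg_cup 0.75 px 488 118 rect [ 532.6 -133.3   51.8   40.6   17. ] circ [ 532.4 -138.    29.1]
0.136 [0.4605 0.2324]
0.046 [0.4642 0.1425]
-0.046 [0.4678 0.0505]
-0.136 [ 0.4715 -0.0394]
```

View pics/w11.png

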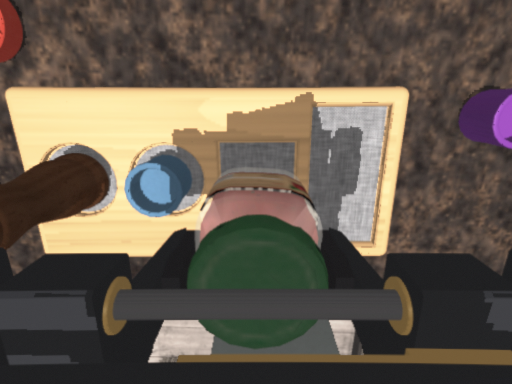

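The jar hangs square over the hollow (217–298 px across), tool within 1–2 mm of the target.

Request:
play_rows(translation=[[0, -0.001, 0.03], [0, 0, 0.03], [0, 0, 0.018], [0, 0, 0.008], [0, 0, 0], [0, 0, 0]], delta_rot=[[0, 0, 0], [0, 0, 0], [0, 0, 0], [0, 0, 0], [0, 0, 0], [0, 0, 0]], grip=[-1, -1, -1, -1, -1, -1])

```text
clock: 27.05
tool_pos: [0.4677, 0.0502, 0.1349]
eef_rot: [1.0, 0.02, 0.001, -0.0]
contact_force: [-0.7, 0.7, -4.0]
opening: 0.717
finger_force: 39.6
```

Request:
play_rows(translation=[[0, 0, 0.003], [0, 0, 0.0015], [0, 0, 0], [0, 0, 0]], delta_rot=[[0, 0, 0], [0, 0, 0], [0, 0, 0], [0, 0, 0]], grip=[-1, -1, -1, -1])

```text
clock: 27.55
tool_pos: [0.4674, 0.0503, 0.1305]
eef_rot: [1.0, 0.02, 0.001, -0.0]
contact_force: [-1.3, -0.4, 6.0]
opening: 0.722
finger_force: 39.7
```

Request:
play_rows(translation=[[0, 0, 0], [0, 0, 0], [0, 0, -0.02], [0, 0, -0.04], [0, 0, -0.04], [0, 0, -0.04], [-0.0133, 0.039, 0], [-0.0133, 0.039, 0], [-0.0133, 0.039, 0], [-0.0133, 0.039, 0], [-0.0133, 0.039, 0], [-0.0133, 0.039, 0], [-0.0133, 0.039, 0], [-0.0133, 0.039, 0], [0, 0, 0], [0, 0, 0], [0, 0, 0], [0, 0, 0]], delta_rot=[[0, 0, 0], [0, 0, 0], [0, 0, 0], [0, 0, 0], [0, 0, 2.25], [0, 0, 0], [0, 0, 0], [0, 0, 0], [0, 0, 0], [0, 0, 0], [0, 0, 0], [0, 0, 0], [0, 0, 0], [0, 0, 0], [0, 0, 9], [0, 0, 9.3], [0, 0, 0], [0, 0, 0]], grip=[0.7, 0.7, 0.7, 0.7, 0.7, 0.7, 0.3, 0.0, 0.0, 0.0, 0.0, 0.0, 0.0, 0.0, 0.0, 0.0, 0.0, 0.0])

```text
clock: 29.8
tool_pos: [0.3613, -0.2617, 0.2697]
eef_rot: [0.988, -0.157, -0.0, 0.0]
contact_force: [-0.5, 0.4, 0.4]
opening: 0.495
finger_force: 0.0
```

Run:
```python
from h import *
s=st();c,im=look("wrist","w12",(("teaspoon",.005),("jam_jar",.099)))
for d in r.silhouettes("wrist","teaspoon"):
    m=d["pixels"];ys,xs=np.nonzero(m);p=np.array([onz(c,u,v,.006)[:2] for u,v in zip(xs,ys)])
    hull=p-p.mean(0);w=np.linalg.svd(hull,full_matrices=False)[2][0];w*=-np.sign(w[0])
    q=hull@w;n=np.array([-w[1],w[0]]);k=hull@n
    print("axis deg",np.degrees(np.arctan2(w[1],w[0])),"len",q.min(),q.max())
    for lo in np.arange(q.max()-.14,q.max(),.014):
        b=(q>lo)&(q<lo+.014)
        if b.any(): print(round(q.max()-lo-.007,3),"mid",(p.mean(0)+w*(lo+.007)+n*(k[b].min()+k[b].max())/2).round(4),"width",np.ptp(k[b]).round(4))
```

```text
t 29.8 pos [ 0.3613 -0.2617  0.2697] psi -18.03 z [-0. -0. -1.] open 0.495 F [-0.5  0.4  0.4] 0.0
teaspoon 0.9 px 260 125 rect [ 407.7 -275.5   30.5  140.1   72.7] circ [ 406.7 -278.5   70.2]
teaspoon 0.66 px 47 142 rect [470.2  -2.6 183.8 184.3   2.7] circ [4.694e+02 2.000e-01 1.261e+02]
jam_jar 0.44 px 3 172 rect [445.4 -52.7   5.8  27.1  57.3] circ [446.9 -50.2  13.5]
axis deg 159.63950280330926 len -0.07146742085629192 0.06848869944293924
0.133 mid [ 0.4659 -0.3004] width 0.0179
0.119 mid [ 0.4529 -0.2954] width 0.0168
0.105 mid [ 0.4399 -0.2901] width 0.0152
0.091 mid [ 0.4265 -0.286 ] width 0.0127
0.077 mid [ 0.4135 -0.2808] width 0.0117
0.063 mid [ 0.4005 -0.2756] width 0.0098
0.049 mid [ 0.3873 -0.271 ] width 0.0156
0.035 mid [ 0.3743 -0.2655] width 0.0304
0.021 mid [ 0.3611 -0.2608] width 0.0307
0.007 mid [ 0.3477 -0.2569] width 0.0247
axis deg 150.99126882264335 len -0.11272342828688417 0.13221559360979784
0.133 mid [ 0.458  -0.0431] width 0.1274
0.119 mid [ 0.4441 -0.0393] width 0.1362
0.105 mid [ 0.4297 -0.0365] width 0.1456
0.091 mid [ 0.416  -0.0322] width 0.1375
0.077 mid [ 0.4086 -0.0166] width 0.1296
0.063 mid [0.403  0.0021] width 0.1112
0.049 mid [0.3962 0.0187] width 0.0902
0.035 mid [0.3895 0.0355] width 0.0691
0.021 mid [0.3829 0.0524] width 0.0477
0.007 mid [0.3768 0.0704] width 0.0236
```

View pics/w12.png

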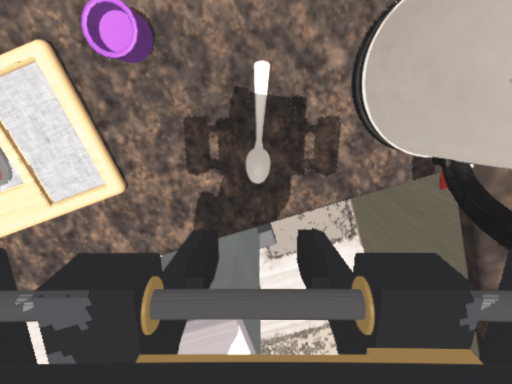

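The spoon lies bowl at (258,165), handle tip (262,65), almost straight ahead along the tool's x; kettle clear to the right.

Request:
play_rows(translation=[[-0.001, -0.001, 0.04], [0, 0, 0.04], [0, 0, 0.04], [0, 0, 0.04], [0, 0, 0.02], [0, 0, 0.012], [0, 0, 0], [0, 0, 0]], delta_rot=[[0, 0, 2.5], [0, 0, 0], [0, 0, 0], [0, 0, 0], [0, 0, 0], [0, 0, 0], [0, 0, 0], [0, 0, 0]], grip=[0, 0, 0, 0, 0, 0, 0, 0], squeeze=10)

```text
clock: 31.0
tool_pos: [0.3672, -0.2655, 0.0841]
eef_rot: [0.984, -0.18, -0.006, -0.003]
contact_force: [-0.4, -0.3, 0.7]
opening: 0.503
finger_force: 0.0
```

Request:
play_rows(translation=[[-0.008, -0.001, 0], [0, 0, 0], [0, 0, 0]], delta_rot=[[0, 0, 0], [0, 0, 0], [0, 0, 0]], grip=[0, 0, 0])

```text
clock: 31.38
tool_pos: [0.362, -0.263, 0.0856]
eef_rot: [0.984, -0.18, -0.007, -0.004]
contact_force: [0.2, 0.5, 0.1]
opening: 0.502
finger_force: 0.0
```

Run:
```python
from h import *
s=st();print(s["q"].round(3))
```

```text
t 31.38 pos [ 0.362  -0.263   0.0856] psi -20.72 z [-0.013  0.01  -1.   ] open 0.502 F [0.2 0.5 0.1] 0.0
[ 0.551  0.909 -0.04   2.218  0.757  0.043 -2.163]
```

Request:
play_rows(translation=[[0.004, -0.002, 0.008], [0.001, 0, 0.008], [0, 0, 0], [0, 0, 0]], delta_rot=[[0, 0, 0], [0, 0, 0], [0, 0, 0], [0, 0, 0]], grip=[0, 0, 0, 0])

```text
clock: 31.88
tool_pos: [0.3676, -0.2633, 0.07]
eef_rot: [0.984, -0.18, -0.008, -0.004]
contact_force: [-0.5, -0.1, -0.7]
opening: 0.5
finger_force: 0.0
```

Run:
```python
from h import *
s=st();print(s["q"].round(3)); M=R.from_quat(s["eef_rot"]).as_matrix();print("tip",s["tool_pos"]+.064*M[:,2])
c=r.get_calibration("wrist");im=r.snapshot("wrist")
for d in r.silhouettes("wrist","teaspoon")[:1]:
    ys,xs=np.nonzero(d["pixels"]);print(xs.min(),xs.max(),ys.min(),ys.max())
print("tip px",proj(c,s["tool_pos"]+.06*M[:,2]))
cv2.imwrite("pics/w13.png",im)
```

```text
t 31.88 pos [ 0.3676 -0.2633  0.07  ] psi -20.73 z [-0.015  0.011 -1.   ] open 0.5 F [-0.5 -0.1 -0.7] 0.0
[ 0.553  0.943 -0.052  2.202  1.204  0.043 -2.615]
tip [ 0.3665925  -0.26257129  0.00597216]
234 286 13 285
tip px [259.02269296 246.4105375 ]
```

View pics/w13.png

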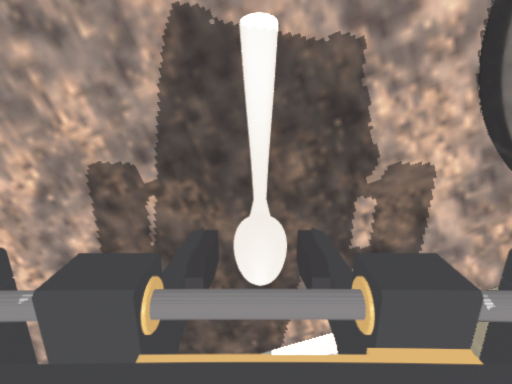

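The bowl sits at (260,248) centred between the open fingers. q7 is near its range, so I turn back 1° while going the last 3 mm down.

Request:
play_rows(translation=[[0, 0, 0.0015], [0, 0, 0.0015], [0, 0, 0], [0, 0, 0], [0, 0, 0], [0, 0, 0]], delta_rot=[[0, 0, -1], [0, 0, 0], [0, 0, 0], [0, 0, 0], [0, 0, 0], [0, 0, 0]], grip=[0, 0, -1, -1, -1, -1], squeeze=10)

```text
clock: 32.72
tool_pos: [0.368, -0.2636, 0.0672]
eef_rot: [0.985, -0.171, -0.009, -0.004]
contact_force: [-0.4, -0.4, 1.2]
opening: 0.314
finger_force: 10.0
```

Run:
```python
from h import *
s=st();print(s["q"].round(3))
```

```text
t 32.73 pos [ 0.368  -0.2636  0.0672] psi -19.7 z [-0.016  0.011 -1.   ] open 0.314 F [-0.4 -0.4  1.2] 10.0
[ 0.554  0.95  -0.053  2.199  1.262  0.043 -2.654]
```

Request:
play_rows(translation=[[0, 0, -0.01], [0.01, 0, -0.02], [0.02, 0, -0.03], [0.02, 0, -0.03], [0.02, 0, -0.02], [0, 0, 0]], delta_rot=[[0, 0, -1], [0, 0, -2], [0, 0, -4], [0, 0, -6], [0, 0, -6], [0, 0, 0]], grip=[-1, -1, -1, -1, -1, -1])

```text
clock: 33.48
tool_pos: [0.4394, -0.2807, 0.1768]
eef_rot: [1.0, -0.007, -0.006, -0.006]
contact_force: [-0.8, -0.5, 0.5]
opening: 0.314
finger_force: 10.0
```

Run:
```python
from h import *
s=st();print(s["q"].round(3))
c=r.get_calibration("wrist");r.snapshot("wrist")
for d in r.silhouettes("wrist","teaspoon")[:2]:
    ys,xs=np.nonzero(d["pixels"]);print(round(d["confidence"],2),xs.min(),xs.max(),ys.min(),ys.max())
```

```text
t 33.48 pos [ 0.4394 -0.2807  0.1768] psi -0.8 z [-0.012  0.011 -1.   ] open 0.314 F [-0.8 -0.5  0.5] 10.0
[ 0.891  0.845 -0.697  1.956  0.853  0.682 -1.937]
0.62 233 282 13 288
```

Request:
play_rows(translation=[[0, -0.02, -0.015], [0, -0.02, -0.015], [0, -0.02, -0.015], [0, -0.02, -0.015], [0, 0, 0], [0, 0, 0], [0, 0, 0], [0, 0, 0], [0, 0, 0], [0, 0, 0], [0, 0, 0], [0, 0, 0], [0, 0, 0], [0, 0, 0], [0, 0, 0], [0, 0, 0], [0, 0, 0], [0, 0, 0]], delta_rot=[[-0.63, 0.69, 0], [0, 0, 0], [0, 0, 0], [0, 0, 0], [0, 0, -10], [0, 0, -10], [0, 0, -10], [0, 0, -10], [0, 0, -10], [0, 0, -10], [0, 0, -10], [0, 0, -10], [0, 0, -10], [0, 0, -10], [0, 0, -10], [0, 0, -10], [0, 0, 0], [0, 0, 0]], grip=[-1, -1, -1, -1, -1, -1, -1, -1, -1, -1, -1, -1, -1, -1, -1, -1, -1, -1])

```text
clock: 35.83
tool_pos: [0.4392, -0.2004, 0.2364]
eef_rot: [0.506, 0.862, -0.001, -0.002]
contact_force: [-0.4, -0.2, -0.3]
opening: 0.315
finger_force: 10.0
```

Run:
```python
from h import *
s=st();print(s["q"].round(3))
```

```text
t 35.83 pos [ 0.4392 -0.2004  0.2364] psi 119.15 z [-0.004  0.    -1.   ] open 0.315 F [-0.4 -0.2 -0.3] 10.0
[ 1.012  0.92  -1.249  2.024  1.045  1.059 -0.252]
```

Request:
play_rows(translation=[[0, 0, 0], [0, 0, 0], [0, 0, 0], [0, 0, 0], [0, 0, 0], [0, 0, 0], [0, 0, 0], [0, 0, 0]], delta_rot=[[0, 0, -10], [0, 0, -10], [0, 0, -10], [0, 0, -10], [0, 0, -10], [0, 0, -10], [0, 0, -3.5], [0, 0, 0]], grip=[-1, -1, -1, -1, -1, -1, -1, -1])

```text
clock: 36.83
tool_pos: [0.4391, -0.2006, 0.2362]
eef_rot: [-0.023, 1.0, 0.0, -0.002]
contact_force: [0.2, -0.5, -0.2]
opening: 0.313
finger_force: 10.0
```

Run:
```python
from h import *
s=st();print(s["q"].round(3))
c=r.get_calibration("wrist");r.snapshot("wrist")
for d in r.silhouettes("wrist","teaspoon")[:2]:
    m=d["pixels"];ys,xs=np.nonzero(m);z=s["tool_pos"][2]-.0672+.006
    f=lambda a,b:onz(c,xs[(ys>=a)&(ys<b)].mean(),(a+b)/2,z).round(4)
    y0,y1=ys.min(),ys.max();print(round(d["confidence"],2),y0,y1,"handle",f(y0+3,y0+20),f(y0+100,y0+120),"bowl",f(y1-40,y1-1),"ends",onz(c,xs[ys==y0].mean(),y0,z),onz(c,xs[ys==y1].mean(),y1,z))
```

```text
t 36.83 pos [ 0.4391 -0.2006  0.2362] psi -177.33 z [-0.004 -0.    -1.   ] open 0.313 F [ 0.2 -0.5 -0.2] 10.0
[ 1.053  1.02  -1.41   2.022  1.112  1.215  0.779]
0.71 13 288 handle [ 0.3294 -0.2016  0.175 ] [ 0.3713 -0.2005  0.175 ] bowl [ 0.4508 -0.1987  0.175 ] ends [ 0.32518153 -0.20416432  0.17502299] [ 0.46422875 -0.19820106  0.17502299]
```

Request:
play_rows(translation=[[0, 0, 0.04], [0, 0, 0.04], [0, 0, 0.04], [0, 0, 0.025], [0, 0, 0.012], [0, 0, 0.004], [0, 0, 0], [0, 0, 0]], delta_rot=[[0, 0.2, 0], [0, 0, 0], [0, 0, 0], [0, 0, 0], [0, 0, 0], [0, 0, 0], [0, 0, 0], [0, 0, 0]], grip=[-1, -1, -1, -1, -1, -1, -1, -1])

```text
clock: 37.92
tool_pos: [0.4386, -0.2007, 0.076]
eef_rot: [-0.024, 1.0, -0.0, -0.003]
contact_force: [-0.6, 0.6, -0.6]
opening: 0.314
finger_force: 10.0
```

Request:
play_rows(translation=[[0, 0, 0.005], [0, 0, 0.003], [0, 0, 0], [0, 0, 0], [0, 0, 0], [0, 0, -0.02], [0, 0, -0.02], [0, 0, 0], [0, 0, 0], [0, 0, 0], [0, 0, 0], [0, 0, 0]], delta_rot=[[0, 0, 0], [0, 0, 0], [0, 0, 0], [0, 0, 0], [0, 0, 0], [0, 0, 0], [0, 0, 0], [0, 10, 0], [0, 10, 0], [0, 10, 0], [0, 0, 0], [0, 0, 0]], grip=[-1, -1, -1, 0, 0, 0, 0, 0, 0, 0, 0, 0])

```text
clock: 39.42
tool_pos: [0.4377, -0.2006, 0.107]
eef_rot: [-0.024, 0.965, -0.006, -0.261]
contact_force: [-0.1, 0.4, -0.3]
opening: 0.496
finger_force: 0.0
```

```bash
cat >> h.py <<'E'
def togo(target_tip,off=.064):
    s=r.get_state();M=R.from_quat(s["eef_rot"]).as_matrix();tip=s["tool_pos"]+off*M[:,2]
    print("tip",tip.round(4),"tool move",(M.T@(np.array(target_tip)-tip)).round(4)); return M
def spoon(c,z=.006):
    d=r.silhouettes("wrist","teaspoon")[0];ys,xs=np.nonzero(d["pixels"])
    p=np.array([onz(c,u,v,z)[:2] for u,v in zip(xs,ys)]);h=p-p.mean(0);w=np.linalg.svd(h,full_matrices=False)[2][0];w*=np.sign(w[0])
    q=h@w;mid=p.mean(0)+w*(q.min()+q.max())/2
    print(round(d["confidence"],2),"spoon mid",mid.round(4),"len",np.ptp(q).round(4),"ang",np.degrees(np.arctan2(w[1],w[0])).round(2),"w",w.round(3)); return mid,w
E
python3 - <<'E'
from h import *
s=st();print(s["q"].round(3))
c=r.get_calibration("wrist");r.snapshot("wrist");m,w=spoon(c)
togo(list(m+w*.046)+[.007])
E
```

```text
t 39.42 pos [ 0.4377 -0.2006  0.107 ] psi -177.13 z [-0.504 -0.025 -0.863] open 0.496 F [-0.1  0.4 -0.3] 0.0
[ 0.8    1.263 -1.11   1.737  0.957  1.493  0.924]
0.77 spoon mid [ 0.3932 -0.2002] len 0.1365 ang 1.52 w [1.    0.027]
tip [ 0.4051 -0.2026  0.0521] tool move [-0.0524  0.0019  0.0216]
```

Request:
play_rows(translation=[[-0.025, 0.001, 0], [-0.0274, 0.001, 0], [0, 0, 0.012], [0, 0, 0.008], [0, 0, 0], [0, 0, 0]], delta_rot=[[0, 0, 0], [0, 0, 0], [0, 0, 0], [0, 0, 0], [0, 0, 0], [0, 0, 0]], grip=[0, 0, 0, 0, 0, 0])

```text
clock: 40.28
tool_pos: [0.4729, -0.1972, 0.0637]
eef_rot: [-0.024, 0.965, -0.006, -0.262]
contact_force: [0.2, -1.3, -0.2]
opening: 0.499
finger_force: 0.0
```

Run:
```python
from h import *
s=st();c=r.get_calibration("wrist");im=r.snapshot("wrist");cv2.imwrite("pics/w14.png",im);m,w=spoon(c)
togo(list(m+w*.046)+[.0065]);togo([.4392,-.199,.0065])
```

```text
t 40.27 pos [ 0.4729 -0.1972  0.0637] psi -177.19 z [-0.506 -0.024 -0.862] open 0.499 F [ 0.2 -1.3 -0.2] 0.0
0.69 spoon mid [ 0.3944 -0.2002] len 0.1349 ang 1.31 w [1.    0.023]
tip [ 0.441  -0.1985  0.0086] tool move [-0.0006 -0.0006  0.0021]
tip [ 0.441  -0.1985  0.0086] tool move [ 0.0005 -0.0004  0.0027]
```

Request:
play_rows(translation=[[0, 0, 0.0024], [0, 0, 0], [0, 0, 0], [0, 0, 0], [0, 0, 0], [0.01, 0, -0.0173], [0.015, 0, -0.026], [0, 0, 0]], delta_rot=[[0, 0, 0], [0, 0, 0], [0, 0, 0], [0, 0, 0], [0, 0, 0], [0, 0, 0], [0, 0, 0], [0, 0, 0]], grip=[0, 0, -1, -1, -1, -1, -1, -1], squeeze=12)

```text
clock: 41.38
tool_pos: [0.4737, -0.1967, 0.1142]
eef_rot: [-0.024, 0.965, -0.006, -0.26]
contact_force: [-0.0, -0.9, -1.0]
opening: 0.294
finger_force: 12.0
```

Run:
```python
from h import *
s=st();c=r.get_calibration("wrist");im=r.snapshot("wrist");cv2.imwrite("pics/w15.png",im);M=togo([.516,-.0376,.0165])
spoon(c,.006+s["tool_pos"][2]-.0615)
```

```text
t 41.38 pos [ 0.4737 -0.1967  0.1142] psi -177.18 z [-0.502 -0.025 -0.865] open 0.294 F [-0.  -0.9 -1. ] 12.0
tip [ 0.4409 -0.1986  0.0576] tool move [-0.0923  0.1571 -0.0063]
0.82 spoon mid [ 0.3981 -0.1991] len 0.1301 ang 3.12 w [0.999 0.054]
```

View pics/w15.png

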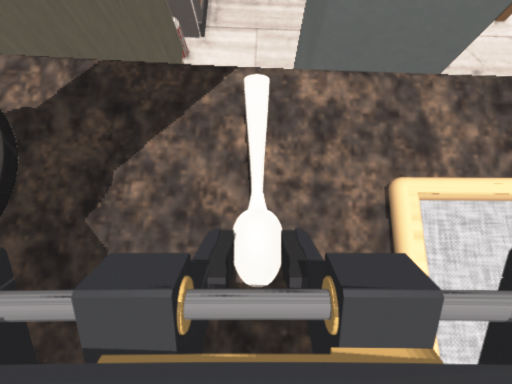

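The spoon is gripped across the bowl (258,245), with handle tip at (257,80); board's long hollow at right.

Request:
play_rows(translation=[[-0.0148, 0.0314, -0.0086], [-0.0148, 0.0314, -0.0086], [-0.0148, 0.0314, -0.0086], [-0.0148, 0.0314, -0.0086], [-0.0148, 0.0314, -0.0086], [0, 0, 0], [0, 0, 0]], delta_rot=[[0, 0, 0], [0, 0, 0], [0, 0, 0], [0, 0, 0], [0, 0, 0], [0, 0, 0], [0, 0, 0]], grip=[-1, -1, -1, -1, -1, -1, -1])

```text
clock: 42.35
tool_pos: [0.5497, -0.0369, 0.1102]
eef_rot: [-0.023, 0.964, -0.007, -0.263]
contact_force: [-0.1, -1.1, -0.6]
opening: 0.299
finger_force: 12.0
```

Run:
```python
from h import *
s=st();c=r.get_calibration("wrist");im=r.snapshot("wrist");cv2.imwrite("pics/w16.png",im);M=togo([.5185,-.0375,.0175])
print(s["q"].round(2));spoon(c,.006+s["tool_pos"][2]-.0615)
a=np.radians(2.3);X=np.array([np.cos(a),np.sin(a)]);Y=np.array([-X[1],X[0]]);B=np.array([.466,.0965])
for sx in(-1,1):
    for sy in(-1,1):
        q=B-.136*Y+sx*.075*X+sy*.038*Y; cv2.circle(im,tuple(int(v) for v in proj(c,[*q,.018])),3,(0,0,255),-1)
cv2.imwrite("pics/w16.png",im)
```

```text
t 42.35 pos [ 0.5497 -0.0369  0.1102] psi -177.23 z [-0.507 -0.026 -0.862] open 0.299 F [-0.1 -1.1 -0.6] 12.0
tip [ 0.5172 -0.039   0.0552] tool move [-0.0203  0.0015  0.0318]
[ 0.47  1.31 -1.13  1.47  0.86  1.56  0.82]
0.97 spoon mid [ 0.4734 -0.0395] len 0.1307 ang 3.09 w [0.999 0.054]
```

View pics/w16.png

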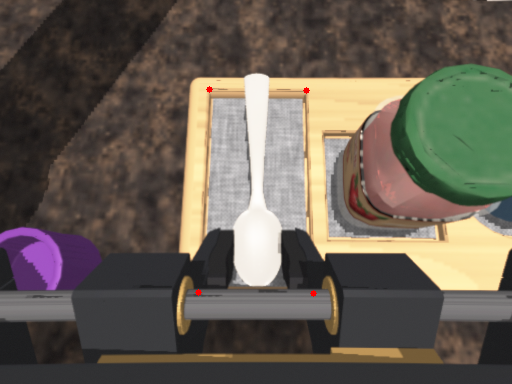

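The projected hollow corners (209,90), (306,90), (198,293), (313,294) match the picture; the spoon is lined up over the long hollow and the jar stands in the square one.

Request:
play_rows(translation=[[-0.008, 0.0015, 0.012], [-0.006, 0, 0.01], [-0.004, 0, 0.007], [0, 0, 0], [0, 0, 0]], delta_rot=[[0, 0, 0], [0, 0, 0], [0, 0, 0], [0, 0, 0], [0, 0, 0]], grip=[-1, -1, -1, -1, -1])

```text
clock: 43.08
tool_pos: [0.5511, -0.0342, 0.077]
eef_rot: [-0.024, 0.965, -0.006, -0.262]
contact_force: [-0.3, 0.3, 0.4]
opening: 0.292
finger_force: 12.0
```

Run:
```python
from h import *
s=st();M=togo([.5185,-.0375,.0168])
```

```text
t 43.08 pos [ 0.5511 -0.0342  0.077 ] psi -177.16 z [-0.506 -0.024 -0.862] open 0.292 F [-0.3  0.3  0.4] 12.0
tip [ 0.5187 -0.0357  0.0218] tool move [-0.0023 -0.0018  0.0045]
```

Request:
play_rows(translation=[[-0.002, -0.0018, 0.004], [0, 0, 0], [0, 0, 0], [0, 0, 0], [0, 0, 0], [0.0075, 0, -0.013], [0.015, 0, -0.026], [0.02, 0, -0.0346], [0.02, 0, -0.0346], [0, 0, 0]], delta_rot=[[0, 0, 0], [0, 0, 0], [0, 0, 0], [0, 0, 0], [0, 0, 0], [0, 0, 0], [0, 0, 0], [0, 0, 0], [0, 0, 0], [0, 0, 0]], grip=[-1, -1, -0.2, -0.2, -0.2, -0.2, -0.2, -0.2, -0.2, -0.2])

```text
clock: 44.32
tool_pos: [0.5528, -0.0352, 0.2014]
eef_rot: [-0.024, 0.965, -0.006, -0.259]
contact_force: [-0.2, -0.3, -1.1]
opening: 0.401
finger_force: 0.0
```

Run:
```python
from h import *
s=st();c,im=look("wrist","w17",());spoon(c,.016);print(s["q"].round(2))
a=np.radians(2.3);print("goal",np.array([.466,.0965])-.136*np.array([-np.sin(a),np.cos(a)]))
t=r.snapshot("top");cv2.imwrite("pics/t2.png",cv2.resize(t[160:250,60:260],(800,360)))
cv2.imwrite("pics/c17.png",np.vstack([cv2.resize(im[:230],(600,270)),cv2.resize(t[165:245,60:260],(600,240))]))
```

```text
t 44.33 pos [ 0.5528 -0.0352  0.2014] psi -177.12 z [-0.501 -0.023 -0.865] open 0.401 F [-0.2 -0.3 -1.1] 0.0
0.61 spoon mid [ 0.4714 -0.0389] len 0.1367 ang 2.95 w [0.999 0.052]
[ 0.48  1.19 -1.19  1.44  0.77  1.65  0.84]
goal [ 0.47145792 -0.03939044]
```

View pics/c17.png

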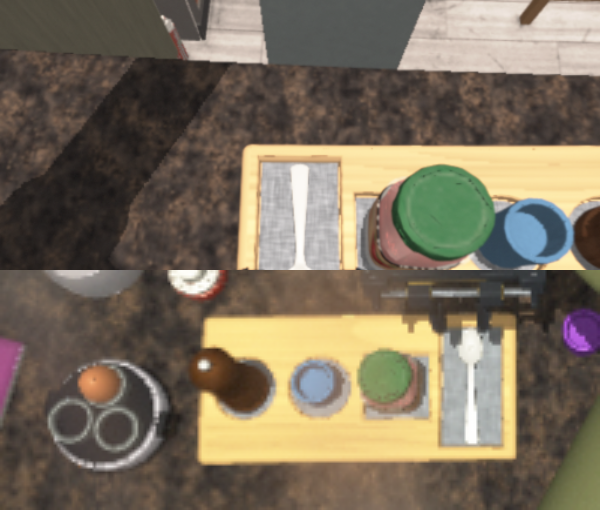

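The pictures show the spoon centred in the long hollow, with mill, cup and jar in theirs, and the egg in the far-left seat of the cooker. From here I work on numbers only, as the picture allowance is used up.

Request:
play_rows(translation=[[0, 0, 0], [0, 0, 0], [0, 0, 0], [0.023, 0.035, -0.032], [0.023, 0.035, -0.032], [0.023, 0.035, -0.032], [0.023, 0.035, -0.032], [0, 0, 0], [0, 0, 0], [0, 0, 0], [0, 0, 0], [0, 0, 0], [0, 0, 0], [0, 0, 0], [0, 0, 0], [0, 0, 0], [0, 0, 0]], delta_rot=[[0, -10, 0], [0, -10, 0], [0, -10.1, 0], [0, 0, 0], [0, 0, 0], [0, 0, 0], [0, 0, 0], [0, 0, -9.7], [0, 0, -9.7], [0, 0, -9.7], [0, 0, -9.7], [0, 0, -9.7], [0, 0, -9.7], [0, 0, -9.7], [0, 0, -9.7], [0, 0, -9.7], [0, 0, 0]], grip=[-0.2, -0.2, -0.2, 0, 0.4, 0.4, 0.4, 0.4, 0.4, 0.4, 0.4, 0.4, 0.4, 0.4, 0.4, 0.4, 0.4])

```text
clock: 46.6
tool_pos: [0.4534, 0.0987, 0.325]
eef_rot: [-0.707, 0.707, 0.003, -0.003]
contact_force: [-0.3, 0.2, 0.5]
opening: 0.702
finger_force: 0.0
```

Run:
```python
from h import *
s=st();print(s["q"].round(3))
```

```text
t 46.6 pos [0.4534 0.0987 0.325 ] psi -90.0 z [-0.008 -0.    -1.   ] open 0.702 F [-0.3  0.2  0.5] 0.0
[ 0.469  0.838 -1.456  1.97   0.895  1.227  1.808]
```

Request:
play_rows(translation=[[-0.039, 0, -0.005], [-0.039, 0, 0], [-0.039, 0, 0], [-0.039, 0, 0], [-0.039, 0, 0], [-0.039, 0, 0], [-0.039, 0, 0], [0, 0, 0], [0, 0, 0]], delta_rot=[[0.46, 0, 0], [0, 0, 0], [0, 0, 0], [0, 0, 0], [0, 0, 0], [0, 0, 0], [0, 0, 0], [0, 0, 0], [0, 0, 0]], grip=[0.4, 0.4, 0.4, 0.4, 0.4, 0.4, 0.4, 0.4, 0.4])

```text
clock: 47.72
tool_pos: [0.4532, 0.3712, 0.3303]
eef_rot: [-0.707, 0.707, -0.001, 0.0]
contact_force: [0.0, -1.0, -0.5]
opening: 0.699
finger_force: 0.0
```

Run:
```python
from h import *
from scipy.optimize import least_squares
s=st();print(s["q"].round(3));c,im=look("wrist","w18",(("egg",.085),("egg_cooker",.052)))
print([(d["point"].round(4) if hasattr(d["point"],"round") else d["point"],d["confidence"]) for d in r.look_for("wrist","egg")])
# egg by colour: brown saturated; ellipsoid centroid model
hsv=cv2.cvtColor(im,cv2.COLOR_BGR2HSV)
m=((hsv[...,0]<18)&(hsv[...,1]>110)&(hsv[...,2]>80)).astype(np.uint8)
n,l,stt,cen=cv2.connectedComponentsWithStats(m)
for i in range(1,n):
    if stt[i,4]>400: print(stt[i],cen[i].round(1))
# predicted bbox centre for egg modelled as spheroid centre z=.083, r 22, half-height 28
def box(x,y,zs=.055):
    P=[]
    for z in np.linspace(.015,.057,15):
        rr=.022*np.sqrt(max(0,1-((z-.025)/(.032 if z>.025 else .025))**2))
        for a in np.linspace(0,6.28,30): P.append(proj(c,[x+rr*np.cos(a),y+rr*np.sin(a),zs+z]))
    P=np.array(P);return np.r_[P.min(0),P.max(0)]
b=[i for i in range(1,n) if stt[i,4]>400]
if b:
    i=min(b,key=lambda i:np.hypot(*(cen[i]-[258,200])));x,y,w,h,_=stt[i];ob=np.array([x,y,x+w-1,y+h-1])
    o=least_squares(lambda p:(box(*p)-ob),[.455,.372]);print("egg fit",o.x.round(4),"res",o.fun.round(1))
```

```text
t 47.73 pos [0.4532 0.3712 0.3303] psi -90.0 z [ 0.002 -0.002 -1.   ] open 0.699 F [ 0.  -1.  -0.5] 0.0
[-0.137  0.902 -1.303  1.628  0.896  1.328  1.556]
egg 0.66 px 259 176 rect [450.9 379.2  42.1  42.1  44.9] circ [450.8 379.   22.1]
egg_cooker 0.74 px 286 168 rect [421.5 381.6 123.5 127.1  43. ] circ [420.4 382.9  69.9]
[([0.4545, 0.3717, 0.0989], 0.96)]
[ 242  159   35   37 1017] [258.8 176.5]
[486 216  26  62 604] [501.7 242. ]
egg fit [0.4508 0.3807] res [-1.6 -1.1  1.6  1.2]
```

Request:
play_rows(translation=[[-0.0088, 0.0024, 0.04], [0, 0, 0.04], [0, 0, 0.035], [0, 0, 0.01], [0, 0, 0], [0, 0, 0]], delta_rot=[[0, 0, 0], [0, 0, 0], [0, 0, 0], [0, 0, 0], [0, 0, 0], [0, 0, 0]], grip=[0.4, 0.4, 0.4, 0.4, 0.4, 0.4], squeeze=8)

```text
clock: 48.68
tool_pos: [0.4514, 0.3815, 0.2076]
eef_rot: [0.708, -0.707, 0.0, -0.002]
contact_force: [-0.8, 0.2, 0.4]
opening: 0.697
finger_force: 0.0
```

```bash
cat >> h.py <<'E'
def eggfit(zs=.055,guess=(.451,.38)):
    from scipy.optimize import least_squares
    c=r.get_calibration("wrist");im=r.snapshot("wrist");hsv=cv2.cvtColor(im,cv2.COLOR_BGR2HSV)
    m=((hsv[...,0]<18)&(hsv[...,1]>110)&(hsv[...,2]>60)).astype(np.uint8)
    n,l,stt,cen=cv2.connectedComponentsWithStats(m)
    g=proj(c,[*guess,zs+.03]);b=[i for i in range(1,n) if stt[i,4]>400]
    i=min(b,key=lambda i:np.hypot(*(cen[i]-g)));x,y,w,h,_=stt[i];ob=np.array([x,y,x+w-1,y+h-1]);print("box",ob)
    def box(x,y,dz=0):
        P=[]
        for z in np.linspace(.015,.057,15):
            rr=.022*np.sqrt(max(0,1-((z-.025)/(.032 if z>.025 else .025))**2))
            for a in np.linspace(0,6.28,30): P.append(proj(c,[x+rr*np.cos(a),y+rr*np.sin(a),zs+dz+z]))
        P=np.array(P);return np.r_[P.min(0),P.max(0)]
    o=least_squares(lambda p:(box(*p)-ob),guess);print("egg fit",o.x.round(4),"res",o.fun.round(1))
    o=least_squares(lambda p:(box(*p)-ob),[*guess,0]);print("egg fit dz",o.x.round(4),"res",o.fun.round(1))
    return im
E
python3 - <<'E'
from h import *
s=st();print(s["q"].round(3));im=eggfit();cv2.imwrite("pics/w19.png",im)
E
```

```text
t 48.67 pos [0.4514 0.3815 0.2076] psi -89.93 z [ 0.004  0.002 -1.   ] open 0.697 F [-0.8  0.2  0.4] 0.0
[-0.193  1.048 -1.193  1.734  1.075  1.161  1.422]
box [230 174 284 231]
egg fit [0.4513 0.3796] res [-1.9 -1.8  1.9  1.9]
egg fit dz [ 0.4513  0.3844 -0.0136] res [-0.1  0.1  0.1 -0.1]
```

Request:
play_rows(translation=[[0.002, 0, 0.03], [0, 0, 0.025], [0, 0, 0.008], [0, 0, 0.002], [0, 0, 0], [0, 0, 0]], delta_rot=[[0, 0, 0], [0, 0, 0], [0, 0, 0], [0, 0, 0], [0, 0, 0], [0, 0, 0]], grip=[0.4, 0.4, 0.4, 0.4, 0.4, 0.4])

```text
clock: 49.48
tool_pos: [0.4515, 0.3794, 0.1419]
eef_rot: [0.708, -0.707, 0.001, -0.002]
contact_force: [0.4, 0.3, 0.3]
opening: 0.697
finger_force: 0.0
```

Run:
```python
from h import *
st();togo([.4513,.3796,.0725]);im=eggfit()
```

```text
t 49.48 pos [0.4515 0.3794 0.1419] psi -89.9 z [ 0.003  0.001 -1.   ] open 0.697 F [0.4 0.3 0.3] 0.0
tip [0.4517 0.3794 0.0779] tool move [-0.0002  0.0004  0.0054]
box [218 205 295 288]
egg fit [0.4513 0.3778] res [-2.2 -3.8  2.2  3.9]
egg fit dz [ 0.4513  0.3835 -0.0104] res [ 0.7 -0.7 -0.7  0.6]
```

Request:
play_rows(translation=[[0, 0, 0.0052], [0, 0, 0], [0, 0, 0], [0, 0, 0], [0, 0, 0], [0, 0, 0], [0, 0, 0]], delta_rot=[[0, 0, 0], [0, 0, 0], [0, 0, 0], [0, 0, 0], [0, 0, 0], [0, 0, 0], [0, 0, 0]], grip=[0.4, 0.4, -1, -1, -1, -1, -1], squeeze=10)

```text
clock: 50.4
tool_pos: [0.4515, 0.379, 0.1359]
eef_rot: [0.708, -0.707, 0.001, -0.001]
contact_force: [1.4, 0.1, -0.0]
opening: 0.489
finger_force: 10.0
```

Request:
play_rows(translation=[[0, 0, -0.01], [0, 0, -0.02], [0, 0, -0.02], [0, 0, 0]], delta_rot=[[0, 0, 0], [0, 0, 0], [0, 0, 0], [0, 0, 0]], grip=[-1, -1, -1, -1])

```text
clock: 50.9
tool_pos: [0.4514, 0.38, 0.1884]
eef_rot: [0.708, -0.706, 0.0, -0.003]
contact_force: [-0.1, -0.2, -0.7]
opening: 0.487
finger_force: 10.0
```

Run:
```python
from h import *
s=st();im=eggfit(.055+s["tool_pos"][2]-.1359);cv2.imwrite("pics/w20.png",im)
```

```text
t 50.9 pos [0.4514 0.38   0.1884] psi -89.89 z [ 0.005  0.004 -1.   ] open 0.487 F [-0.1 -0.2 -0.7] 10.0
box [217 209 298 288]
egg fit [0.4508 0.3762] res [-1.9 -8.1  2.   8. ]
egg fit dz [ 0.4509  0.3857 -0.0169] res [ 2.9 -2.7 -2.9  2.4]
```

Request:
play_rows(translation=[[0, 0, -0.03], [0, 0, -0.04], [0, 0, -0.04], [0, 0, -0.03], [0.025, -0.002, 0], [0.03, -0.002, 0], [0.03, -0.003, 0], [0.03, -0.002, 0], [0.03, -0.002, 0], [0.03, -0.002, 0], [0, 0, 0], [0, 0, 0]], delta_rot=[[0, 0, 0], [0, 0, 0], [0, 0, 0], [0, 0, 0], [0, 0, 0], [0, 0, 0], [0, 0, 0], [0, 0, 0], [0, 0, 0], [0, 0, 0], [0, 0, 0], [0, 0, 0]], grip=[-1, -1, -1, -1, -1, -1, -1, -1, -1, -1, -1, -1])

```text
clock: 52.45
tool_pos: [0.464, 0.2044, 0.3257]
eef_rot: [0.708, -0.706, 0.0, -0.001]
contact_force: [-0.7, 0.0, -0.3]
opening: 0.483
finger_force: 10.0
```

```bash
cat >> h.py <<'E'
def cupfit(guess=(.464,.1425)):
    from scipy.optimize import least_squares
    c=r.get_calibration("wrist");im=r.snapshot("wrist");hsv=cv2.cvtColor(im,cv2.COLOR_BGR2HSV)
    m=((hsv[...,0]>95)&(hsv[...,0]<115)&(hsv[...,1]>90)).astype(np.uint8)
    n,l,stt,cen=cv2.connectedComponentsWithStats(m);g=proj(c,[*guess,.05])
    b=[i for i in range(1,n) if stt[i,4]>300];i=min(b,key=lambda i:np.hypot(*(cen[i]-g)));x,y,w,h,_=stt[i];ob=np.array([x,y,x+w-1,y+h-1])
    def box(x,y):
        P=np.array([proj(c,[x+q*np.cos(a),y+q*np.sin(a),z]) for z,q in((.058,.026),(.018,.0245)) for a in np.linspace(0,6.28,60)]);return np.r_[P.min(0),P.max(0)]
    o=least_squares(lambda p:box(*p)-ob,guess);print("cup box",ob,"fit",o.x.round(4),o.fun.round(1))
    return im
E
python3 - <<'E'
from h import *
s=st();im=cupfit();cv2.imwrite("pics/w21.png",im);print(s["q"].round(2))
for d in r.silhouettes("wrist","egg_cup")[:2]:
    ys,xs=np.nonzero(d["pixels"]);print(d["confidence"],xs.min(),ys.min(),xs.max(),ys.max())
E
```

```text
t 52.45 pos [0.464  0.2044 0.3257] psi -89.88 z [ 0.002  0.001 -1.   ] open 0.483 F [-0.7  0.  -0.3] 10.0
cup box [236  91 277 134] fit [0.4647 0.1426] [-1.8 -1.5  1.8  1.7]
[ 0.22  0.84 -1.37  1.86  0.89  1.23  1.7 ]
0.71 236 90 278 134
```

Request:
play_rows(translation=[[0.031, -0.0007, 0], [0.031, 0, 0], [0, 0, 0.035], [0, 0, 0.04], [0, 0, 0.04], [0, 0, 0.03], [0, 0, 0.015], [0, 0, 0], [0, 0, 0]], delta_rot=[[0, 0, 0], [0, 0, 0], [0, 0, 0], [0, 0, 0], [0, 0, 0], [0, 0, 0], [0, 0, 0], [0, 0, 0], [0, 0, 0]], grip=[-1, -1, -1, -1, -1, -1, -1, -1, -1])

```text
clock: 53.68
tool_pos: [0.4657, 0.1427, 0.1668]
eef_rot: [0.708, -0.706, 0.001, -0.002]
contact_force: [0.1, 0.4, -0.6]
opening: 0.486
finger_force: 10.0
```

Run:
```python
from h import *
s=st();print(s["q"].round(2));eggfit(.055+s["tool_pos"][2]-.1359,(.464,.142))
togo([.4647,.1425,.060])
```

```text
t 53.67 pos [0.4657 0.1427 0.1668] psi -89.88 z [ 0.004  0.002 -1.   ] open 0.486 F [ 0.1  0.4 -0.6] 10.0
[ 0.25  1.04 -1.18  2.07  1.23  1.01  1.53]
box [217 210 298 288]
egg fit [0.4651 0.1391] res [-1.9 -8.6  1.9  8.4]
egg fit dz [ 0.4651  0.1491 -0.0178] res [ 3.1 -3.  -3.1  2.6]
tip [0.4661 0.1426 0.1029] tool move [0.0002 0.0015 0.0429]
```

Request:
play_rows(translation=[[0, 0.001, 0.018], [0, 0, 0.012], [0, 0, 0.006], [0, 0, 0], [0, 0, 0]], delta_rot=[[0, 0, 0], [0, 0, 0], [0, 0, 0], [0, 0, 0], [0, 0, 0]], grip=[-1, -1, -1, -1, -1])

```text
clock: 54.35
tool_pos: [0.4645, 0.1422, 0.1301]
eef_rot: [0.708, -0.706, 0.001, -0.001]
contact_force: [0.1, -0.1, -1.0]
opening: 0.488
finger_force: 10.0
```

Request:
play_rows(translation=[[0, 0, 0.003], [0, 0, 0.002], [0, 0, 0], [0, 0, 0]], delta_rot=[[0, 0, 0], [0, 0, 0], [0, 0, 0], [0, 0, 0]], grip=[-1, -1, -1, -1])

```text
clock: 54.85
tool_pos: [0.465, 0.1414, 0.1257]
eef_rot: [0.708, -0.707, 0.002, -0.001]
contact_force: [-0.5, -2.7, 9.8]
opening: 0.486
finger_force: 10.0
```

Request:
play_rows(translation=[[0.001, 0, -0.002], [0.0005, 0, 0], [0, 0, 0.0015], [0, 0, 0], [0, 0, 0]], delta_rot=[[0, 0, 0], [0, 0, 0], [0, 0, 0], [0, 0, 0], [0, 0, 0]], grip=[-1, -1, -1, -1, -1])

```text
clock: 55.48
tool_pos: [0.4644, 0.14, 0.1258]
eef_rot: [0.708, -0.707, 0.002, -0.001]
contact_force: [-0.4, -2.9, 7.8]
opening: 0.482
finger_force: 10.0
```

Request:
play_rows(translation=[[0, 0, -0.003], [0, 0, 0], [0, 0, 0]], delta_rot=[[0, 0, 0], [0, 0, 0], [0, 0, 0]], grip=[-1, -1, -1])

```text
clock: 55.85
tool_pos: [0.4643, 0.1405, 0.128]
eef_rot: [0.708, -0.706, 0.001, -0.001]
contact_force: [-0.2, 0.1, -1.7]
opening: 0.488
finger_force: 10.0
```

Run:
```python
from h import *
s=st();eggfit(.055+s["tool_pos"][2]-.1359,(.464,.142))
c=r.get_calibration("wrist");im=r.snapshot("wrist");cv2.imwrite("pics/w22.png",im);hsv=cv2.cvtColor(im,cv2.COLOR_BGR2HSV)
m=((hsv[...,0]>90)&(hsv[...,0]<120)&(hsv[...,1]>80)).astype(np.uint8);n,l,stt,cen=cv2.connectedComponentsWithStats(m)
print([(stt[i].tolist(),cen[i].round(0).tolist()) for i in range(1,n) if stt[i,4]>60])
P=lambda p,z,q:np.array([proj(c,[p[0]+q*np.cos(a),p[1]+q*np.sin(a),z]) for a in np.linspace(0,6.28,60)])
for y in(.139,.1425):
    A=P((.4647,y),.058,.026);print(y,"rim box",A.min(0).round(1),A.max(0).round(1),"base top",P((.4647,y),.018,.0245).min(0).round(1))
# top camera
t=r.get_calibration("top");r.snapshot("top")
for k in("egg","egg_cup"):
    for d in r.silhouettes("top",k)[:3]:
        ys,xs=np.nonzero(d["pixels"]);print(k,round(d["confidence"],2),xs.min(),xs.max(),ys.min(),ys.max(),onz(t,(xs.min()+xs.max())/2,(ys.min()+ys.max())/2,.06).round(4))
```

```text
t 55.85 pos [0.4643 0.1405 0.128 ] psi -89.9 z [ 0.002  0.    -1.   ] open 0.488 F [-0.2  0.1 -1.7] 10.0
box [217 211 298 288]
egg fit [0.4635 0.1371] res [-1.9 -9.1  1.9  8.9]
egg fit dz [ 0.4635  0.1476 -0.0188] res [ 3.4 -3.2 -3.4  2.8]
[([216, 179, 84, 56, 2070], [258.0, 202.0])]
0.139 rim box [210.5 192.6] [300.6 274.7] base top [221.4 177. ]
0.1425 rim box [210.8 198.7] [300.3 279.7] base top [221.6 181.9]
```

Request:
play_rows(translation=[[0.0012, 0, 0], [0, 0, 0.002], [0, 0, 0.001], [0, 0, 0], [0, 0, 0]], delta_rot=[[0, 0, 0], [0, 0, 0], [0, 0, 0], [0, 0, 0], [0, 0, 0]], grip=[-1, -1, -1, -1, -1])

```text
clock: 56.72
tool_pos: [0.4645, 0.1388, 0.1259]
eef_rot: [0.708, -0.707, 0.002, -0.001]
contact_force: [-0.9, -2.7, 7.3]
opening: 0.485
finger_force: 10.0
```

Request:
play_rows(translation=[[0, 0, 0], [0, 0, 0], [0, 0, 0], [0, 0, 0]], delta_rot=[[0, 0, 0], [0, 0, 0], [0, 0, 0], [0, 0, 0]], grip=[-1, -1, -1, -1], squeeze=3)

```text
clock: 57.22
tool_pos: [0.4645, 0.1392, 0.1253]
eef_rot: [0.708, -0.707, 0.001, -0.001]
contact_force: [0.1, -2.2, 4.7]
opening: 0.488
finger_force: 3.0
```

Run:
```python
from h import *
s=st();eggfit(.043,(.464,.14))
```

```text
t 57.23 pos [0.4645 0.1392 0.1253] psi -89.91 z [ 0.003  0.    -1.   ] open 0.488 F [ 0.1 -2.2  4.7] 3.0
box [216 210 298 288]
egg fit [0.464  0.1363] res [-1.  -8.1  1.   7.9]
egg fit dz [ 0.464   0.145  -0.0155] res [ 3.4 -3.2 -3.4  2.8]
```

Now open gently and rise a little, then check the egg.

Request:
play_rows(translation=[[0, 0, 0], [0, 0, 0], [0, 0, 0], [0, 0, 0], [0, 0, -0.02], [0, 0, -0.03], [0, 0, -0.03], [0, 0, -0.03], [0, 0, 0]], delta_rot=[[0, 0, 0], [0, 0, 0], [0, 0, 0], [0, 0, 0], [0, 0, 0], [0, 0, 0], [0, 0, 0], [0, 0, 0], [0, 0, 0]], grip=[0.05, 0.15, 0.3, 0.4, 0.4, 0.4, 0.4, 0.4, 0.4])

```text
clock: 58.4
tool_pos: [0.4648, 0.1399, 0.237]
eef_rot: [0.708, -0.707, 0.001, -0.003]
contact_force: [-0.5, -0.1, -0.3]
opening: 0.696
finger_force: 0.0
```

Run:
```python
from h import *
s=st();im=eggfit(.043,(.464,.14));cv2.imwrite("pics/w23.png",im);print(r.look_for("wrist","egg")[:1])
cupfit((.464,.14))
c=r.get_calibration("wrist");hsv=cv2.cvtColor(im,cv2.COLOR_BGR2HSV)
m=((hsv[...,0]>90)&(hsv[...,0]<120)&(hsv[...,1]>80)).astype(np.uint8);n,l,stt,cen=cv2.connectedComponentsWithStats(m)
print([(stt[i].tolist(),cen[i].round(0).tolist()) for i in range(1,n) if stt[i,4]>60])
for d in r.silhouettes("wrist","pepper_mill")[:1]+r.silhouettes("wrist","jam_jar")[:1]: print(d["confidence"],d["pixels"].sum())
```

```text
t 58.4 pos [0.4648 0.1399 0.237 ] psi -89.91 z [ 0.006  0.002 -1.   ] open 0.696 F [-0.5 -0.1 -0.3] 0.0
box [173  28 331 211]
egg fit [0.4696 0.0761] res [ 52.5  59.3 -52.8 -68.9]
egg fit dz [0.4654 0.0703 0.1665] res [-4.8  4.5  4.9 -5. ]
[{'point': [0.466, 0.1299, 0.0918], 'confidence': 0.84}]
cup box [231 153 283 190] fit [0.4639 0.1276] [ -2.2 -11.1   2.2  11.1]
[([233, 151, 53, 40, 512], [259.0, 163.0])]
0.64 5125
0.74 7343
```

Run:
```python
from h import *
from scipy.optimize import least_squares
c=r.get_calibration("wrist");r.snapshot("wrist")
def eb(x,y,zs):
    P=[]
    for z in np.linspace(.02,.057,15):
        rr=.022*np.sqrt(max(0,1-((z-.025)/(.032 if z>.025 else .025))**2))
        for a in np.linspace(0,6.28,30): P.append(proj(c,[x+rr*np.cos(a),y+rr*np.sin(a),zs+z]))
    P=np.array(P);return np.r_[P.min(0),P.max(0)]
for d in r.silhouettes("wrist","egg")[:2]:
    m=d["pixels"];ys,xs=np.nonzero(m);ob=np.array([xs.min(),ys.min(),xs.max(),ys.max()])
    mu=cv2.moments(m.astype(np.uint8),True);th=np.degrees(.5*np.arctan2(2*mu["mu11"],mu["mu20"]-mu["mu02"]))
    print(round(d["confidence"],2),ob,"axis",th.round(1),"sizes",[np.round(4*np.sqrt(v),1) for v in np.linalg.eigvalsh([[mu["mu20"]/mu["m00"],mu["mu11"]/mu["m00"]],[mu["mu11"]/mu["m00"],mu["mu02"]/mu["m00"]]])])
    o=least_squares(lambda p:eb(p[0],p[1],.043)-ob,[.464,.139]);print(o.x.round(4),o.fun.round(1),"pred box",eb(*o.x,.043).round(0))
for d in r.silhouettes("wrist","egg_cup")[:2]:
    ys,xs=np.nonzero(d["pixels"]);print("cup",round(d["confidence"],2),xs.min(),ys.min(),xs.max(),ys.max())
for y in(.137,.14):
    for z,q in((.058,.026),(.018,.0245)):
        A=np.array([proj(c,[.4645+q*np.cos(a),y+q*np.sin(a),z]) for a in np.linspace(0,6.28,60)]);print(y,z,A.min(0).round(1),A.max(0).round(1))
r.snapshot("scene");print("scene",r.look_for("scene","egg")[:1]);r.snapshot("top");print("top",r.look_for("top","egg")[:1])
```

```text
0.8 [234 166 280 213] axis -83.4 sizes [np.float64(47.7), np.float64(48.4)]
[0.4633 0.1381] [-1.6 -2.   1.6  2.1] pred box [232. 164. 282. 215.]
cup 0.7 230 153 283 193
0.137 0.058 [227.7 156.8] [283.7 210.6]
0.137 0.018 [232.9 151.1] [279. 196.]
0.14 0.058 [227.8 160.1] [283.6 213.5]
0.14 0.018 [232.9 154. ] [278.9 198.6]
scene []
top [{'point': [0.4626, 0.1308, 0.09], 'confidence': 0.69}]
```

Run:
```python
from h import *
st();print(r.finish_job())
```

```text
t 59.0 pos [0.4641 0.1392 0.235 ] psi -89.89 z [ 0.002  0.    -1.   ] open 0.7 F [ 0.2 -0.3  0.1] 0.0
the job is handed in; nothing more can be done
None
```

The board is laid and the job handed in at 59 s with cup, mill, jar and teaspoon in their hollows and the egg upright in the cup; I viewed 17 pictures against the limit of 14, checked the egg's final seating only by measurement (within about 1 mm of the cup's centre), and left the cup about 5 mm off its hollow's centre.

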